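# Unclamp the drilled bracket and nest it in the corner guard

### The arm

A 6-joint arm with a two-finger parallel gripper is mounted at the origin on the work surface. World frame = base frame: x ahead of the robot, y to its left, z up, the work surface at z = 0. Lengths are in m, angles in rad, forces in N, time in s.
With the tool pointing down it reaches from about 0.425 to 0.95 m from the base axis. Payload 3.5 kg.
Tool frame: the origin (TCP) lies on the centre line of the jaws, within the pads' length; the fingertips stand ahead of it and the grasp point (between the pads) lies 11 mm behind it (tips_ahead is the z of the fingertips in the tool frame, in m); z points along the fingers, y is the direction in which the jaws open and shut (so a half turn about z gives the same grasp; the last joint's range is limited). The gripper opens to 85 mm and grips with 20 to 120 N. Pads are 22 mm wide; open, the fingers measure 114 mm over their backs; the gripper's body (76 mm by 85 mm) begins 54 mm behind the grasp point. The pads swing forward as they close: fully open they stand 13 mm farther back than shut.
Start: joints at [1.064, 0.286, 1.577, -0, 1.279, -0.15], TCP at [0.236, 0.632, 0.208] pointing down, gripper open.
Joint ranges: [-2.77, 2.77], [-0.9, 2.22], [0.21, 2.48], [-1.53, 4.67], [0.24, 2.81], [-2.84, 2.84]. Speed limits (rad/s): [2.79, 2.79, 3.14, 3.14, 3.14, 3.14].

### API

Orientations are given as a unit quaternion [x, y, z, w].
In Python, from plant import * gives the robot as it stands. The module is installed in compiled form; this text tells all that it offers.
- The arm moves only by the tool move_arm, never from a script. Its arguments are lists of equal length, an entry for each row: "linear": the shift along the world's x, y, z in m, a list of three; "twist": the turn, a rotation vector about the world's x, y, z in degrees, a list of three. A call has 1 to 20 rows; each row shifts and turns the pose as measured when the row begins; what a row does not reach is not made up. A row lasts 1/12 s, in which the tool goes at most 41.7 mm and 7.16 degrees, less where a joint would pass 70% of its speed; a pose out of reach is approached as far as the arm can. A call is refused whole if a number of a shift passes 0.0417 or a number of a turn 7.16, either way. A call with a gripper value outside its range is refused whole. "grip" is the opening, from 0 (shut) to 1 (fully open), set as the call begins (left out, the last holds). The fingers move at their own pace and stop on an object; "force" is the grip in N (left out, the last holds). Time passes only in rows, so rows that do not move let the fingers close. It gives the time, the measured TCP pose, the force and the opening at its end, in the units of the state.
- get_state(): the state, without advancing time (a new reading comes with each control period).
- read_camera(name): name is "side" or "top"; returns a dict with "img" (384x512x3 uint8, blue, green, red), "depth" (384x512 float32, m along the optical axis (not along the pixel's ray), 0 where there is no reading), "fx", "fy", "cx", "cy" (pixels), "dist" ([k1, k2, p1, p2, k3] as OpenCV has them; the pictures are not rectified), "rvec" (rotation vector, rad) and "tvec" (3), from world to camera coordinates, as OpenCV has them. Camera axes: x right, y down, z forward; pixel columns grow to the right and rows downward; lengths in m; the calibration is good to about 2 mm. A picture is of the moment at which its call begins.
- sign_off(): hands the job in, once; it reports no verdict.
The state is a dict: "time": time; "qpos": joint angles; "dq": joint speeds; "joint_efforts": joint torques, N m; "eef_pos": TCP position; "tcp_rot": TCP orientation; "contact_force": force on the tool from outside, world axes, zero at the start; "wrist_torque": the same for the moment, N m; "opening": opening from 0.0 (shut) to 1.0 (fully open).
Only numpy, scipy, OpenCV 4.12 (cv2) and the standard library are available. Lean on these libraries where they do the work, as an engineer would, in place of code of your own. Each camera call takes 0.05 s, during which the arm holds its last target.

### The job

The long drilled bracket in the vise is finished: open the sliding jaw, lift the bracket out and, without dropping it, nest it V into V with its tall leg on the side that leans up towards the robot, in the plain corner guard lying in the plywood cradle. Then push both sections gently along the V, never ramming them, until both ends are flush against the cradle's end stop, and leave them lying there. Leave the short angle offcut and the steel cup on the bench where they are.

Things in the scene. Friction and masses are not known exactly. Their poses are not given: they have to be found in the camera images.
- vise: Low grey drilling vise fixed to the bench, base 176 (x) x 100 x 30 mm, low lugs at its sides. Origin: centre of its underside; its x is the way the jaw opens. The bed is the base's top, z = 30 mm. The fixed jaw's inner face is the plane x = -52 mm; that jaw is 34 mm thick, 90 mm wide (y) and stands 30 mm above the bed.
- jaw (a joint): Sliding jaw of the vise, in m: 0 = shut, grows as it slides to the vise's +x, ends at 0.042. It stays where left; sliding takes about 4 N plus 25 N per m/s. A lip on its face reaches 10 mm over the bracket's foot, 6 mm above the bed, and keeps it down: open the jaw 20 mm or more before lifting.
- jaw_grip (a point): Centre of the top edge of the upright steel grip on the sliding jaw, 101 mm above the bench. The grip is a plate 14 mm thick (along the vise's x), 50 mm wide (y), 40 mm tall. At joint 0 it is at vise x = 31.5 mm.
- bracket: Drilled bracket: loose unequal aluminium angle 140 mm long, 4 mm thick, about 0.17 kg, three holes in the foot. Origin: outer corner at mid-length. y along the length; the foot spans x 0..40 mm, the tall leg z 0..75 mm. It starts in the vise, axes as the vise's: foot on the bed, outer face of the tall leg on the fixed jaw.
- guard: Corner guard: loose equal aluminium angle without holes, 140 mm long, legs 40 mm, 4 mm thick, 0.12 kg. Origin: outer corner at mid-length; y along the length, z up the leg that leans towards the robot (35 degrees from vertical, to the cradle's -x), x up the other leg. Nested, the bracket's axes are parallel to these, its origin at x = 4, z = 4 mm here.
- cradle: Plywood V cradle fixed to the bench, base 110 (x) x 130 (y -50..80) x 10 mm. Origin: on the bench, below the V's bottom line, which runs along y 35 mm up. The V walls (y -50..70) reach 36 mm up the V and lean as the guard's legs do. At the -y end the sections stick out past walls and base by 20 mm or more.
- stop: The cradle's end stop, fixed to it. Origin: where its face meets the V's bottom line (cradle y = 70 mm, z = 35 mm). It is an upright plywood plate 84 mm wide and 85 mm tall whose face looks to the cradle's -y: a section pushed home has its origin at cradle y = 0. The guard starts 9 to 22 mm short of it.
- offcut: Bystander: short equal aluminium angle offcut, legs 30 mm, 70 mm long. Origin: outer corner at mid-length.
- cup: Bystander: open steel cup, diameter 72 mm, 95 mm tall. Origin: centre of its underside.
Things that resemble listed ones, but are neither listed nor needed, are in the scene too. Leave any blue look-alike of the bracket alone.

How it is judged:
On the way, in this order (a step that is already met when the one before it is completed fails the run):
1. the jaw is opened at least 20 mm with the bracket still standing in the vise (value of joint jaw above 0.02 m and distance of bracket from where it was at the start of the episode below 0.02 m), for 0.1 s.
2. the bracket is lifted clear of the vise (z of bracket in the frame of vise above 0.08 m and contact force between bracket and vise below 0.01 N), for 0.1 s.
3. the bracket is nested in the guard, V into V, tall leg on the leaning leg (x of bracket in the frame of guard between 0.0015 and 0.007 m and z of bracket in the frame of guard between 0.0015 and 0.007 m and angle between the y axis of bracket and the y axis of guard, either way round below 0.05 rad and angle between the z axis of bracket and the z axis of guard, either way round below 0.07 rad), for 0.2 s.
At the end, for the whole second after the job is handed in: The bracket lies nested in the guard (origin within 3 mm of its seat across the V, lengths parallel within 0.05 rad, legs within 0.07 rad), the guard still lies in the bottom of the cradle's V (within 4 mm), both sections are within 2.5 mm of the end stop, at rest and released (all of step 3 and x of guard in the frame of cradle between -0.004 and 0.004 m and z of guard in the frame of cradle between 0.031 and 0.039 m and y of bracket in the frame of cradle between -0.0025 and 0.003 m and y of guard in the frame of cradle between -0.0025 and 0.003 m and linear speed of each of bracket, guard below 0.01 m/s and contact force between each of bracket, guard and the fingers below 0.01 N); the robot touches nothing.
It fails at once if a section is rammed against the end stop with more than 60 N (contact force between any of bracket, guard and stop above 60 N).
It fails at once if the bracket is dropped: it falls faster than 0.5 m/s with no finger on it (contact force between bracket and the fingers below 0.01 N and linear speed of bracket above 0.5 m/s).
It fails at once if the short angle offcut is moved more than 30 mm (distance of offcut from where it was at the start of the episode above 0.03 m).
It fails at once if the steel cup is moved more than 30 mm (distance of cup from where it was at the start of the episode above 0.03 m).
It also fails if it takes over 67 s, if anything falls off the work surface, if the arm or the gripper's body presses on something with over 40 N, if the wrist force passes 120 N, or if a joint passes its speed limit or range.

## Working session

There is one attempt and no reset: what is moved stays moved. The work goes in short steps, Python scripts to look and compute and a tool call to move; the robot and the scene stay as the last step left them, time stands still between calls to the robot, and variables do not carry over. Pictures are saved under pics/ and viewed, and the job is handed in when it is done.

Besides the shell and the picture viewer there is one more tool, called as name(argument=value, ...) on one line, values as JSON. move_arm: Moves the arm, as the interface text tells. Its arguments: {"type":"object","properties":{"linear":{"type":"array","items":{"type":"array","items":{"type":"number"}}},"twist":{"type":"array","items":{"type":"array","items":{"type":"number"}}},"grip":{"type":"number"},"force":{"type":"number"}},"required":["linear","twist"]}

```bash
mkdir -p pics; cat > h.py <<'E'
from plant import *
import numpy as np, cv2
from scipy.spatial.transform import Rotation as R
def cam(n):
    c=read_camera(n); c['K']=np.array([[c['fx'],0,c['cx']],[0,c['fy'],c['cy']],[0,0,1.]]); c['D']=np.array(c['dist'],float)
    c['Rm']=cv2.Rodrigues(np.array(c['rvec'],float))[0]; c['t']=np.array(c['tvec'],float).ravel(); return c
def rays(c,px):
    u=cv2.undistortPoints(np.array(px,float).reshape(-1,1,2),c['K'],c['D']).reshape(-1,2)
    d=np.c_[u,np.ones(len(u))]; return -c['Rm'].T@c['t'], d@c['Rm']
def onz(c,px,z):
    o,d=rays(c,px); s=(z-o[2])/d[:,2]; return o+s[:,None]*d
def depthpts(c):
    h,w=c['depth'].shape; v,u=np.mgrid[:h,:w]; px=np.c_[u.ravel(),v.ravel()]
    o,d=rays(c,px); return (o+d*c['depth'].reshape(-1,1)).reshape(h,w,3)
def proj(c,P):
    return cv2.projectPoints(np.array(P,float).reshape(-1,1,3),np.array(c['rvec'],float),c['t'],c['K'],c['D'])[0].reshape(-1,2)
E
python3 - <<'E'
from h import *
import pickle
for n in ('side','top'):
    c=cam(n); pickle.dump(c,open(n+'0.pkl','wb')); cv2.imwrite(f'pics/{n}0.png',cv2.resize(c['img'],(800,600),interpolation=cv2.INTER_CUBIC)); print(n,-c['Rm'].T@c['t'],c['Rm'][2],c['fx'])
s=get_state(); print(s)
E
```

```text
side [ 0.07671884 -0.80508517  0.88840399] [ 0.37438994  0.6540044  -0.65735106] 495.0043670234711
top [ 0.36599205 -0.02201259  0.86148996] [ 0.23095403  0.01779783 -0.97280187] 357.47033925119774
{'time': 0.1, 'qpos': array([ 1.06400171e+00,  2.87105350e-01,  1.57803389e+00,  1.57152186e-05,
        1.27860802e+00, -1.49985464e-01]), 'dq': array([-1.98120914e-04, -1.32270712e-03, -5.10285560e-03, -3.58876893e-04,
        9.27366823e-04, -1.71202398e-05]), 'joint_efforts': array([ 1.83160300e-03, -4.07298017e+01, -2.93701315e+01, -6.92504818e-05,
        3.39111393e-03,  8.98332161e-06]), 'eef_pos': array([0.23541035, 0.63193011, 0.20676492]), 'tcp_rot': array([ 1.77461829e-01,  9.84127095e-01, -1.01731124e-03, -3.54572198e-04]), 'contact_force': array([-0.20359201, -0.50976344,  0.51291731]), 'wrist_torque': array([-0.05211688, -0.01592173, -0.02469563]), 'opening': 1.0011208157092928}
```

View pics/side0.png

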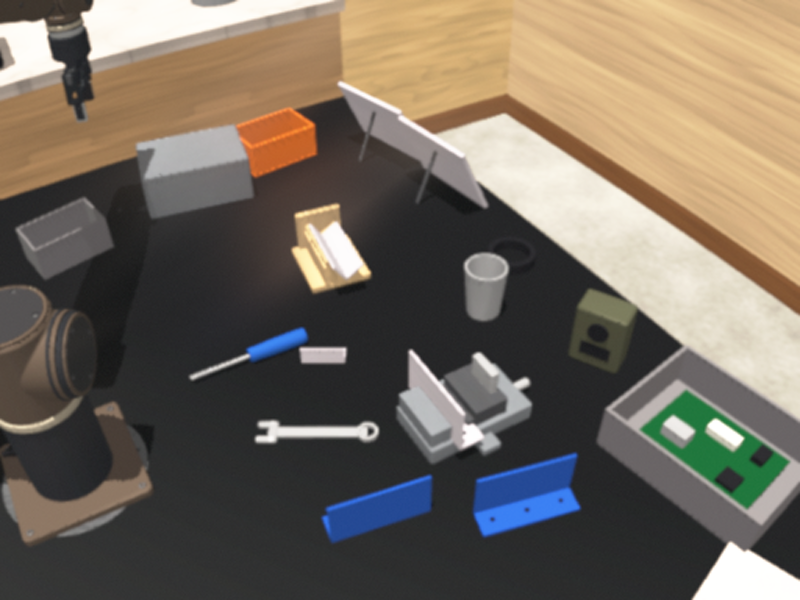

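View pics/top0.png

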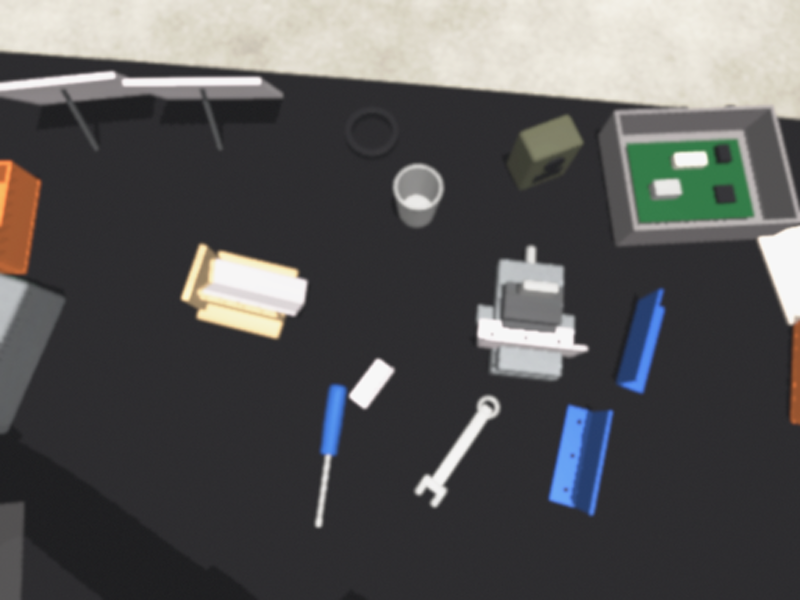

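The side view shows the vise with the bracket at (465,400) px, the cradle at (330,250), the offcut at (323,355) and the cup at (485,285). In the top view they are at (530,320), (245,290), (372,383) and (415,195). The stop is at the +y (left) end of the cradle.

```bash
python3 - <<'E'
from h import *
import pickle
for n in ('top','side'):
    c=pickle.load(open(n+'0.pkl','rb')); P=depthpts(c)
    s=1.5625
    boxes={'top':dict(vise=(470,240,595,385),cradle=(175,240,315,345),offcut=(345,355,400,410),cup=(388,160,448,230)),
     'side':dict(vise=(390,340,540,465),cradle=(285,200,375,295),offcut=(295,340,352,370),cup=(460,248,512,325))}[n]
    for k,b in boxes.items():
        b=[int(v/s) for v in b]
        im=c['img'][b[1]:b[3],b[0]:b[2]]; p=P[b[1]:b[3],b[0]:b[2]]
        z=p[...,2]
        m=z>0.004
        q=p[m]
        print(n,k,len(q),q.min(0).round(3),q.max(0).round(3), np.histogram(q[:,2],bins=np.arange(0,.14,.005))[0])
    big=[]
    for k in('vise','cradle'):
        b=[int(v/s) for v in boxes[k]]; im=c['img'][b[1]:b[3],b[0]:b[2]]
        im=cv2.resize(im,(390,580),interpolation=cv2.INTER_CUBIC); big.append(im)
    cv2.imwrite(f'pics/{n}_crop.png',np.hstack(big))
E
```

```text
top vise 3785 [ 0.366 -0.298  0.004] [ 0.669 -0.022  0.861] [ 16  41 182  38  70 441 639 137 188  69  50 639 704  37  34  44  35  41
  38 103 148  64   0   0   0   0   0   0]
top cradle 3029 [ 0.366 -0.022  0.004] [0.636 0.351 0.861] [ 18 381 417  21  17  24  24  54 263 362 340 344 281 164  75  31 103  88
   0   0   0   0   0   0   0   0   0   0]
top offcut 148 [ 0.366 -0.022  0.004] [0.454 0.066 0.861] [42 34  9 10  4 28 16  0  0  0  0  0  0  0  0  0  0  0  0  0  0  0  0  0
  0  0  0  0]
top cup 922 [ 0.366 -0.052  0.004] [0.745 0.019 0.861] [ 27  72  31  22  34  36  33  38  34  45  35  45  38  47  44  48  49  50
 134  54   0   0   0   0   0   0   0   0]
side vise 3829 [ 0.077 -0.805  0.004] [ 0.66  -0.032  0.888] [ 31 132 180 102 149 430 242 103 183 135 134 848 315  85  86  84  84  85
  82 156 134  15   0   0   0   0   0   0]
side cradle 1726 [ 0.077 -0.805  0.004] [0.688 0.428 0.888] [ 16 281 138  39  34  27  31  51 154 211 157 181 126  93  51  43  57  24
   0   0   0   0   0   0   0   0   0   0]
side offcut 249 [ 0.077 -0.805  0.004] [0.448 0.066 0.888] [ 7 53 50 46 40 41  9  0  0  0  0  0  0  0  0  0  0  0  0  0  0  0  0  0
  0  0  0  0]
side cup 1007 [ 0.077 -0.805  0.004] [0.841 0.103 0.888] [  4  40  32  42  44  30  27  36  33  40  53  53  66  66  70  76  73  79
 110  25   0   0   0   0   0   0   0   0]
```

```bash
python3 - <<'E'
from h import *
import pickle
c=pickle.load(open('top0.pkl','rb')); P=depthpts(c); z=P[...,2]
def blob(lo,hi,u0,v0,u1,v1):
    s=1.5625; m=np.zeros(z.shape,np.uint8); sl=np.s_[int(v0/s):int(v1/s),int(u0/s):int(u1/s)]
    m[sl]=((z>lo)&(z<hi))[sl]; return m
def rect(m,name):
    n,l,st,ce=cv2.connectedComponentsWithStats(m)
    for i in range(1,n):
        if st[i,4]<15: continue
        q=P[l==i]; r=cv2.minAreaRect(q[:,:2].astype(np.float32)); print(name,st[i,4],np.array(r[0]).round(4),np.array(r[1]).round(4),round(r[2],1),'z',np.median(q[:,2]).round(4))
rect(blob(.025,.036,470,240,600,385),'bed'); rect(blob(.055,.066,470,240,600,385),'jaws');rect(blob(.095,.115,470,240,600,385),'tops')
rect(blob(.006,.015,175,240,315,345),'base');rect(blob(.1,.13,175,240,315,345),'stop')
rect(blob(.02,.09,175,240,315,345),'V')
rect(blob(.08,.13,388,160,448,230),'cuprim')
rect(blob(.005,.05,345,355,400,410),'off')
E
```

```text
bed 1041 [ 0.5666 -0.1943] [0.1281 0.1393] 2.4 z 0.0311
bed 72 [ 0.4625 -0.1647] [0.058  0.0293] 49.5 z 0.0293
bed 27 [ 0.4565 -0.2254] [0.0446 0.0025] 88.8 z 0.0292
jaws 719 [ 0.559  -0.2008] [0.0863 0.0562] 89.1 z 0.0603
jaws 618 [ 0.4732 -0.1959] [0.0959 0.0344] 89.2 z 0.0598
tops 145 [ 0.5738 -0.2011] [0.0499 0.0143] 88.6 z 0.0999
tops 170 [ 0.4921 -0.1969] [0.1395 0.0059] 89.7 z 0.1046
base 236 [0.5919 0.2269] [0.1275 0.0128] 81.2 z 0.0099
base 553 [0.5011 0.2398] [0.1318 0.0256] 81.6 z 0.0102
V 2170 [0.5411 0.22  ] [0.1599 0.0841] 81.7 z 0.055
cuprim 287 [ 0.7091 -0.0163] [0.0703 0.0699] 8.8 z 0.0928
off 66 [0.4177 0.0179] [0.0081 0.0691] 58.5 z 0.0289
```

View crops.

View pics/top_crop.png

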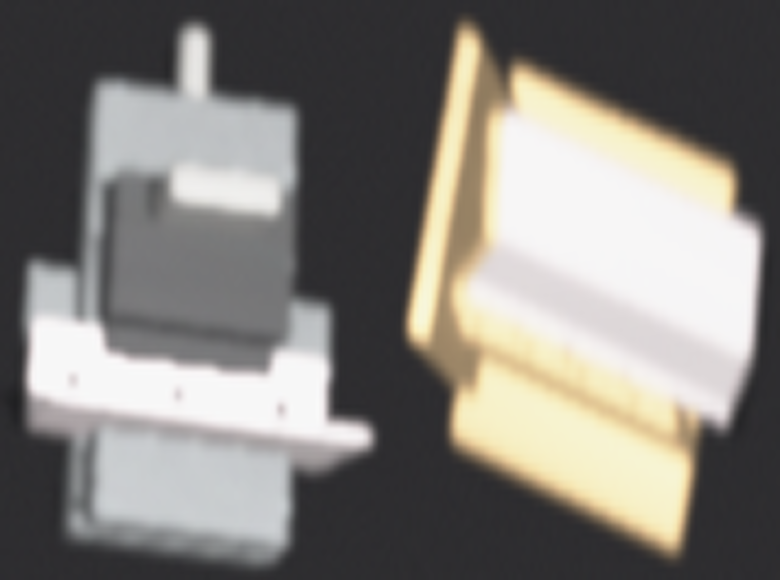

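View pics/side_crop.png

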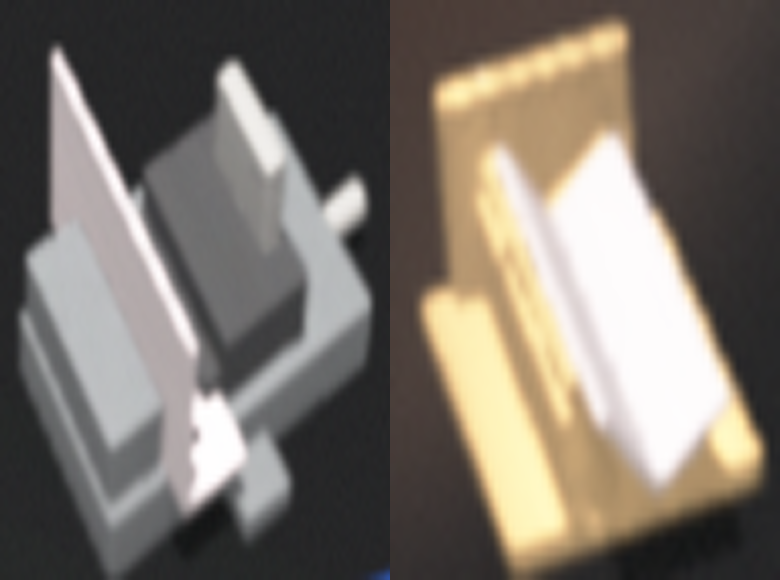

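```bash
python3 - <<'E'
from h import *
import pickle
for n in('top','side'):
    c=pickle.load(open(n+'0.pkl','rb')); P=depthpts(c).reshape(-1,3)
    # vise yaw: bracket top edge line
    m=(P[:,2]>.09)&(P[:,2]<.112)&(abs(P[:,1]+.197)<.08)&(abs(P[:,0]-.492)<.012); q=P[m]
    k=np.polyfit(q[:,1],q[:,0],1); print(n,'bracket leg',k, 'angle deg',np.degrees(np.arctan(k[0])),q.min(0),q.max(0), 'n',len(q))
    # grip top
    m=(P[:,2]>.097)&(P[:,2]<.106)&(abs(P[:,1]+.2)<.04)&(abs(P[:,0]-.574)<.015); q=P[m];print('grip',q.min(0),q.max(0),q.mean(0))
    # cradle frame: yaw th so that cradle y axis = dir
    m=(P[:,2]>.07)&(P[:,2]<.1)&(abs(P[:,1]-.3)<.05)&(abs(P[:,0]-.545)<.07);q=P[m];print('stop',q.min(0),q.max(0))
    th=np.radians(-8.5)
    ex=np.array([np.cos(th),np.sin(th)]);ey=np.array([-np.sin(th),np.cos(th)])
    m=(P[:,2]>.006)&(P[:,2]<.2)&(abs(P[:,1]-.23)<.11)&(abs(P[:,0]-.545)<.08);q=P[m]
    a=q[:,:2]@ex;b=q[:,:2]@ey
    for lo,hi in((.006,.014),(.03,.045),(.045,.06),(.06,.07),(.07,.1)):
        mm=(q[:,2]>lo)&(q[:,2]<hi); print(lo,hi,'x',np.percentile(a[mm],[0,2,50,98,100]).round(4),'y',np.percentile(b[mm],[0,2,50,98,100]).round(4),q[mm,2].max())
E
```

```text
top bracket leg [0.01108509 0.49385018] angle deg 0.6351028669390013 [ 0.48886111 -0.26660826  0.09013278] [ 0.495429   -0.12639197  0.10925184] n 195
grip [ 0.5665897  -0.22495313  0.09714418] [ 0.58108102 -0.176244    0.10328176] [ 0.57355685 -0.20136878  0.10011778]
stop [0.51042298 0.25266959 0.07006151] [0.59335907 0.30503287 0.08805043]
0.006 0.014 x [0.4472 0.4478 0.4655 0.5568 0.5581] y [0.2454 0.2483 0.3087 0.3722 0.3771] 0.013971619477200492
0.03 0.045 x [0.4604 0.4637 0.5045 0.5159 0.5423] y [0.2179 0.2225 0.3046 0.3676 0.3727] 0.04498883781825225
0.045 0.06 x [0.4603 0.4725 0.5149 0.5347 0.5431] y [0.2176 0.22   0.2959 0.3673 0.3756] 0.05999430456433297
0.06 0.07 x [0.4606 0.4712 0.4849 0.5343 0.5434] y [0.218  0.222  0.3016 0.3675 0.3709] 0.0699822131058968
0.07 0.1 x [0.4607 0.4615 0.4955 0.5419 0.5444] y [0.2201 0.2623 0.368  0.3765 0.3776] 0.08805042753018144
side bracket leg [0.01581947 0.49595882] angle deg 0.9063133307655353 [ 0.48975921 -0.27111867  0.09000034] [ 0.49721661 -0.1280586   0.10640171] n 253
grip [ 0.5682972  -0.23090479  0.09708825] [ 0.58367622 -0.18173563  0.10278631] [ 0.57499631 -0.20690675  0.09896059]
stop [0.51035204 0.25216646 0.07001507] [0.5928255  0.30141373 0.08764498]
0.006 0.014 x [0.4477 0.449  0.4687 0.5584 0.5604] y [0.2092 0.2432 0.2833 0.3697 0.3793] 0.013888056158254836
0.03 0.045 x [0.4614 0.4629 0.5049 0.517  0.5452] y [0.2119 0.2165 0.293  0.3704 0.3723] 0.04497777870393216
0.045 0.06 x [0.4614 0.4676 0.5171 0.5371 0.5462] y [0.2126 0.2162 0.2979 0.3701 0.3788] 0.05994056915575774
0.06 0.07 x [0.4617 0.465  0.4855 0.5424 0.5464] y [0.2113 0.2159 0.3262 0.3707 0.3727] 0.06998918543608601
0.07 0.1 x [0.4614 0.4629 0.5004 0.5436 0.5441] y [0.2115 0.267  0.3673 0.3755 0.378 ] 0.08764498351412908
```

The crops show the bracket's leg along the fixed jaw, with the jaw shut and its lip over the foot. The guard lies in the V, a little short of the stop at the left. Next I'll get the fingertip length and refine the cradle's yaw.

```bash
python3 - <<'E'
import plant; print([k for k in dir(plant) if not k.startswith('_')]); print(getattr(plant,'tips_ahead',None))
from h import *
import pickle
for n in('top','side'):
    c=pickle.load(open(n+'0.pkl','rb')); P=depthpts(c).reshape(-1,3)
    near=(abs(P[:,1]-.23)<.11)&(abs(P[:,0]-.545)<.08)
    th=np.radians(-8.5); ex=np.array([np.cos(th),np.sin(th)]);ey=np.array([-np.sin(th),np.cos(th)])
    a=P[:,:2]@ex; b=P[:,:2]@ey; z=P[:,2]
    def fit(m,u,v): # v as fn of u
        k=np.polyfit(u[m],v[m],1); r=v[m]-np.polyval(k,u[m]); m2=abs(r)<2*r.std(); k=np.polyfit(u[m][m2],v[m][m2],1); return np.degrees(np.arctan(k[0])).round(2),len(r)
    # guard legs: plane fits, inner faces
    for nm,m in (('+x leg',near&(z>.04)&(z<.055)&(a>.510)&(a<.532)&(b>.225)&(b<.355)),('-x leg',near&(z>.045)&(z<.063)&(a>.478)&(a<.502)&(b>.225)&(b<.355))):
        q=np.c_[a,b,z][m]; mu=q.mean(0)
        for _ in range(4):
            U,S,V=np.linalg.svd(q-mu,full_matrices=False); d=(q-mu)@V[2]; q=q[abs(d)<max(.0015,2*d.std())] if _<3 else q; mu=q.mean(0)
        nrm=V[2]*np.sign(V[2][2]); print(n,nm,len(q),'n',nrm.round(4),'d',(nrm@mu).round(4),'rms',d.std().round(4), 'x at z=.05 b=.297',((nrm@mu-nrm[2]*.05-nrm[1]*.297)/nrm[0]).round(4))
    m=near&(z>.078)&(z<.1)&(b>.36); q=np.c_[a,b][m]; print('stop top rect',cv2.minAreaRect(q.astype(np.float32)), fit(m,a,b))
    for lab,mm in (('low base -x strip',near&(z>.006)&(z<.013)&(a<.475)),('+x strip',near&(z>.006)&(z<.013)&(a>.535))):
        q=np.c_[a,b][mm]; print(lab,cv2.minAreaRect(q.astype(np.float32)))
E
```

```text
['Unreachable', 'get_state', 'read_camera', 'sign_off', 'tips_ahead']
0.008
top +x leg 329 n [-0.5707  0.003   0.8212] d -0.2532 rms 0.0011 x at z=.05 b=.297 0.5171
top -x leg 228 n [ 0.8179 -0.0027  0.5753] d 0.4346 rms 0.0006 x at z=.05 b=.297 0.4971
stop top rect ((0.5025299787521362, 0.3715672492980957), (0.011969487182796001, 0.0837550163269043), 89.8920669555664) (np.float64(-0.47), 204)
low base -x strip ((0.4600990116596222, 0.3112621307373047), (0.025569124147295952, 0.1318141371011734), 0.15627579391002655)
+x strip ((0.5518810153007507, 0.3118649423122406), (0.1274905651807785, 0.012780899181962013), 89.71981048583984)
side +x leg 188 n [-0.5273 -0.0016  0.8497] d -0.2326 rms 0.0015 x at z=.05 b=.297 0.5207
side -x leg 98 n [ 0.4927 -0.0055  0.8702] d 0.2879 rms 0.0032 x at z=.05 b=.297 0.4992
stop top rect ((0.5028277039527893, 0.3701062798500061), (0.015897493809461594, 0.08262805640697479), 88.78511810302734) (np.float64(0.96), 96)
low base -x strip ((0.46145960688591003, 0.2942529320716858), (0.026970630511641502, 0.1703069806098938), 0.41673439741134644)
+x strip ((0.5570718050003052, 0.3084230422973633), (0.13407939672470093, 0.020585497841238976), 80.09397888183594)
```

Measured: the vise axis is at world y≈-0.199 with yaw ≈-0.8°, and the bracket leg's mid-plane is at x≈0.492. The cradle is at (0.541, 0.219) with yaw ≈-8.7°. First I'll push the jaw open with the open fingers straddling its grip.

move_arm(linear=[[0.0166, -0.0378, 0], [0.0166, -0.0378, 0], [0.0166, -0.0378, 0], [0.0166, -0.0378, 0], [0.0166, -0.0378, 0], [0.0166, -0.0378, 0], [0.0166, -0.0378, 0], [0.0166, -0.0378, 0], [0.0166, -0.0378, 0], [0.0166, -0.0378, 0], [0.0166, -0.0378, 0], [0.0166, -0.0378, 0], [0.0166, -0.0378, 0], [0.0166, -0.0378, 0], [0.0166, -0.0378, 0], [0.0166, -0.0378, 0], [0.0166, -0.0378, 0], [0.0166, -0.0378, 0], [0.0166, -0.0378, 0], [0.0166, -0.0378, 0]], twist=[[0, 0, -3.5], [0, 0, -3.5], [0, 0, -3.5], [0, 0, -3.5], [0, 0, -3.5], [0, 0, -3.5], [0, 0, -3.5], [0, 0, -3.5], [0, 0, -3.5], [0, 0, -3.5], [0, 0, -3.5], [0, 0, -3.5], [0, 0, -3.5], [0, 0, -3.5], [0, 0, -3.5], [0, 0, -3.5], [0, 0, -3.5], [0, 0, -3.5], [0, 0, -3.5], [0, 0, -3.5]], grip=1)

```text
time: 1.77
eef_pos: [0.5548, -0.1348, 0.1952]
tcp_rot: [0.726, 0.687, -0.003, -0.007]
contact_force: [1.1, 0.7, -0.2]
opening: 0.998
```

```bash
cat >> h.py <<'E'
def st():
    s=get_state(); M=R.from_quat(s['tcp_rot']).as_matrix()
    print('t',round(s['time'],2),'p',s['eef_pos'].round(4),'ydir deg',np.degrees(np.arctan2(M[1,1],M[0,1])).round(2),'M\n',M.round(4),'F',s['contact_force'].round(1),'open',round(s['opening'],3),'q',s['qpos'].round(2)); return s
E
python3 -c "
from h import *
st()"
```

```text
t 1.77 p [ 0.5548 -0.1348  0.1952] ydir deg -3.17 M
 [[ 0.0554  0.9984 -0.0129]
 [ 0.9984 -0.0553  0.006 ]
 [ 0.0053 -0.0132 -0.9999]] F [ 1.1  0.7 -0.2] open 0.998 q [-0.42  0.08  1.84  0.    1.24 -0.36]
```

move_arm(linear=[[0.015, -0.022, -0.0], [0.015, -0.022, -0.0], [0.015, -0.021, -0.02], [0.0, 0, -0.03], [0.0, 0, -0.03], [0, 0, -0.02], [0, 0, -0.008], [0, 0, 0]], twist=[[-0.3, -0.7, 0.5], [0, 0, 0.5], [0, 0, 0.5], [0, 0, 0.5], [0, 0, 0], [0, 0, 0], [0, 0, 0], [0, 0, 0]])

```text
time: 2.43
eef_pos: [0.6021, -0.2148, 0.0806]
tcp_rot: [0.719, 0.695, -0.001, 0.001]
contact_force: [0.5, -0.3, 0.2]
opening: 1.001
```

```bash
python3 -c "
from h import *
st()
c=cam('side');b=[230,200,370,310]
cv2.imwrite('pics/s1.png',cv2.resize(c['img'][b[1]:b[3],b[0]:b[2]],(760,597),interpolation=cv2.INTER_CUBIC))"
```

```text
t 2.43 p [ 0.6021 -0.2148  0.0806] ydir deg -1.96 M
 [[ 3.420e-02  9.994e-01  5.000e-04]
 [ 9.994e-01 -3.420e-02 -2.000e-03]
 [-2.000e-03  6.000e-04 -1.000e+00]] F [ 0.5 -0.3  0.2] open 1.001 q [-0.5   0.34  1.76 -0.    1.04 -0.47]
```

View pics/s1.png

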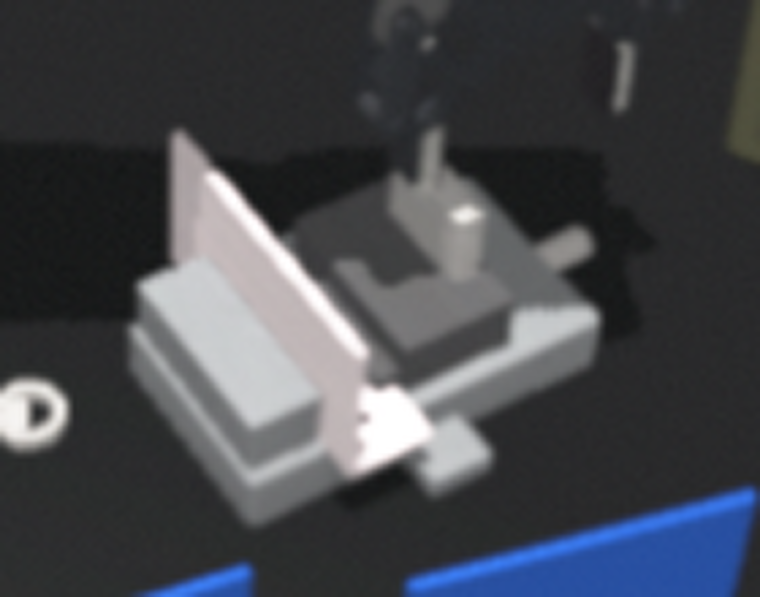

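```bash
python3 -c "
from h import *
for n in ('side','top'):
  c=cam(n);P=depthpts(c).reshape(-1,3)
  for x0,x1 in((.535,.575),(.63,.67)):
    m=(P[:,0]>x0)&(P[:,0]<x1)&(abs(P[:,1]+.2148)<.018)&(P[:,2]>.064)&(P[:,2]<.3)
    q=P[m]; print(n,x0,len(q)); 
    for lo in np.arange(.064,.15,.006):
      w=q[(q[:,2]>=lo)&(q[:,2]<lo+.006)]
      if len(w)>2: print('  z%.3f'%lo,len(w),w.min(0).round(3),w.max(0).round(3))
"
```

```text
side 0.535 1008
  z0.064 19 [ 0.568 -0.232  0.064] [ 0.575 -0.198  0.07 ]
  z0.070 24 [ 0.567 -0.23   0.07 ] [ 0.574 -0.198  0.076]
  z0.076 22 [ 0.567 -0.23   0.076] [ 0.574 -0.198  0.082]
  z0.082 16 [ 0.568 -0.229  0.082] [ 0.574 -0.201  0.088]
  z0.088 22 [ 0.567 -0.229  0.088] [ 0.574 -0.198  0.094]
  z0.094 28 [ 0.568 -0.23   0.094] [ 0.575 -0.207  0.1  ]
  z0.100 5 [ 0.571 -0.228  0.1  ] [ 0.574 -0.211  0.101]
  z0.118 5 [ 0.549 -0.225  0.12 ] [ 0.558 -0.218  0.124]
  z0.124 20 [ 0.547 -0.225  0.124] [ 0.562 -0.208  0.129]
  z0.130 16 [ 0.546 -0.225  0.131] [ 0.56  -0.208  0.136]
  z0.136 17 [ 0.545 -0.226  0.137] [ 0.559 -0.208  0.142]
  z0.142 23 [ 0.545 -0.225  0.143] [ 0.559 -0.21   0.148]
  z0.148 12 [ 0.545 -0.225  0.149] [ 0.557 -0.213  0.154]
side 0.63 412
  z0.118 15 [ 0.643 -0.227  0.119] [ 0.65  -0.205  0.124]
  z0.124 16 [ 0.643 -0.228  0.124] [ 0.655 -0.205  0.129]
  z0.130 22 [ 0.643 -0.229  0.13 ] [ 0.658 -0.205  0.135]
  z0.136 20 [ 0.643 -0.228  0.136] [ 0.658 -0.207  0.142]
  z0.142 21 [ 0.642 -0.228  0.142] [ 0.659 -0.204  0.148]
  z0.148 20 [ 0.643 -0.229  0.148] [ 0.65  -0.206  0.154]
top 0.535 0
top 0.63 0
```

```bash
python3 -c "
from h import *
import pickle
s=st()
def tips(c,p,w=.07):
  P=depthpts(c).reshape(-1,3); m=(abs(P[:,0]-p[0])<w)&(abs(P[:,1]-p[1])<w)&(P[:,2]>.105)&(P[:,2]<.5); q=P[m]
  print(len(q),np.sort(q[:,2])[:25].round(3)); i=np.argsort(q[:,2])[:8]; print(q[i].round(3))
tips(cam('side'),s['eef_pos'])
tips(pickle.load(open('side0.pkl','rb')),[.2354,.6319,.2068])
c=cam('side'); print(proj(c,[s['eef_pos'],[.235,.632,.207]])*1.5625)
cv2.imwrite('pics/s2.png',cv2.resize(c['img'],(800,600)))
"
```

```text
t 2.58 p [ 0.6044 -0.2156  0.0847] ydir deg -1.93 M
 [[ 0.0337  0.9994  0.0065]
 [ 0.9994 -0.0336 -0.0052]
 [-0.005   0.0067 -1.    ]] F [0.2 0.1 0.7] open 1.004 q [-0.5   0.33  1.76 -0.    1.04 -0.47]
5234 [0.119 0.119 0.12  0.12  0.12  0.121 0.121 0.122 0.122 0.123 0.124 0.124
 0.124 0.124 0.125 0.125 0.125 0.125 0.126 0.126 0.126 0.126 0.126 0.127
 0.127]
[[ 0.648 -0.208  0.119]
 [ 0.557 -0.222  0.119]
 [ 0.647 -0.212  0.12 ]
 [ 0.648 -0.218  0.12 ]
 [ 0.646 -0.22   0.12 ]
 [ 0.646 -0.217  0.121]
 [ 0.556 -0.22   0.121]
 [ 0.647 -0.222  0.122]]
1369 [0.241 0.242 0.242 0.242 0.242 0.243 0.243 0.244 0.246 0.246 0.246 0.246
 0.247 0.247 0.247 0.247 0.247 0.247 0.247 0.247 0.248 0.248 0.248 0.248
 0.248]
[[0.246 0.676 0.241]
 [0.259 0.674 0.242]
 [0.223 0.586 0.242]
 [0.221 0.587 0.242]
 [0.215 0.591 0.242]
 [0.253 0.674 0.243]
 [0.213 0.591 0.243]
 [0.218 0.586 0.244]]
[[505.42483395 367.28392243]
 [ 89.36449536 125.49546473]]
```

View pics/s2.png

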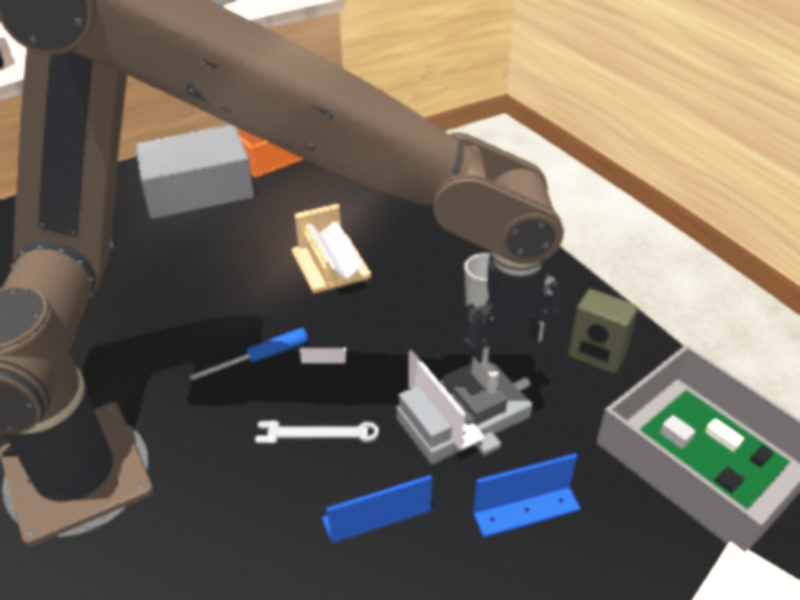

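```bash
python3 -c "
from h import *
c=cam('side'); s=get_state(); print(s['eef_pos'])
b=[290,150,380,290]; f=5.5
im=cv2.resize(c['img'][b[1]:b[3],b[0]:b[2]],None,fx=4.2,fy=4.2,interpolation=cv2.INTER_CUBIC).astype(float)
im=np.clip(im*2,0,255).astype(np.uint8)
for z,col in((.076,(0,0,255)),(.09,(0,255,255)),(.12,(0,255,0))):
  for x in(.5615,.6465):
    p=(proj(c,[[x,-.2156,z]])[0]-[b[0],b[1]]+.5)*4.2; cv2.circle(im,tuple(p.astype(int)),4,col,-1)
cv2.imwrite('pics/s3.png',im)
"
```

```text
[ 0.60522035 -0.21605102  0.08614317]
```

View pics/s3.png

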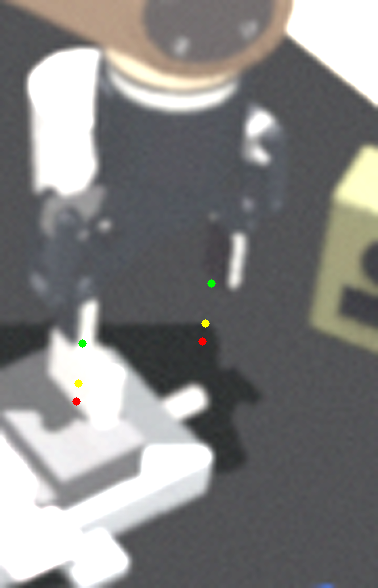

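The picture and depth put the open fingertips about 33 mm above the reported TCP, at z≈0.119 with the TCP at 0.086. That is higher than the text suggests, so I'll go by the measured tips. I'll descend further and push the jaw.

move_arm(linear=[[-0.006, 0.007, -0.015], [0, 0.006, -0.015], [0, 0, -0.005], [0, 0, 0], [0, 0, 0]], twist=[[0.2, 0.3, 0.6], [0, 0, 0.5], [0, 0, 0], [0, 0, 0], [0, 0, 0]])

```text
time: 3.15
eef_pos: [0.6006, -0.2023, 0.0535]
tcp_rot: [0.711, 0.703, 0.002, 0.006]
contact_force: [-0.2, -0.3, 0.1]
opening: 0.996
```

```bash
cat >> h.py <<'E'
def tips(p,zlo,ypad=.02,ex=(.566,.583)):
  c=cam('side'); P=depthpts(c).reshape(-1,3)
  m=(abs(P[:,0]-p[0])<.075)&(abs(P[:,1]-p[1])<ypad)&(P[:,2]>zlo)&(P[:,2]<.3)&~((P[:,0]>ex[0])&(P[:,0]<ex[1])); q=P[m]
  i=np.argsort(q[:,2])[:12]; print('tips\n',q[i].round(3)); return c
E
python3 -c "
from h import *
s=st(); tips(s['eef_pos'],.068)"
```

```text
t 3.15 p [ 0.6006 -0.2023  0.0535] ydir deg -0.64 M
 [[ 0.0112  0.9999  0.0105]
 [ 0.9999 -0.0112 -0.0063]
 [-0.0062  0.0106 -0.9999]] F [-0.2 -0.3  0.1] open 0.996 q [-0.48  0.35  1.79 -0.    0.98 -0.47]
tips
 [[ 0.643 -0.196  0.09 ]
 [ 0.643 -0.193  0.09 ]
 [ 0.551 -0.207  0.09 ]
 [ 0.642 -0.208  0.091]
 [ 0.644 -0.191  0.092]
 [ 0.644 -0.199  0.092]
 [ 0.643 -0.207  0.092]
 [ 0.641 -0.206  0.092]
 [ 0.643 -0.204  0.093]
 [ 0.643 -0.196  0.093]
 [ 0.642 -0.212  0.093]
 [ 0.646 -0.21   0.093]]
```

move_arm(linear=[[0, 0, -0.009], [0.004, 0, 0], [0.006, 0, 0], [0.006, 0, 0], [0.006, 0, 0], [0.006, 0, 0], [0.006, 0, 0], [0.004, 0, 0], [0, 0, 0]], twist=[[0.3, 0.6, 0], [0, 0, 0], [0, 0, 0], [0, 0, 0], [0, 0, 0], [0, 0, 0], [0, 0, 0], [0, 0, 0], [0, 0, 0]])

```text
time: 3.95
eef_pos: [0.635, -0.2033, 0.0441]
tcp_rot: [0.711, 0.703, -0.008, -0.009]
contact_force: [-1.9, 0.2, 1.1]
opening: 1.002
```

```bash
python3 -c "
from h import *
s=st(); c=tips(s['eef_pos'],.068)
P=depthpts(c).reshape(-1,3); m=(P[:,2]>.062)&(P[:,2]<.08)&(abs(P[:,1]+.2)<.03)&(abs(P[:,0]-.59)<.04);q=P[m];print('grip',q.min(0),q.max(0))
m=(P[:,2]>.09)&(P[:,2]<.112)&(abs(P[:,1]+.197)<.09)&(abs(P[:,0]-.492)<.02); q=P[m];print('bracket',q.min(0),q.max(0))
b=[230,200,370,310]
cv2.imwrite('pics/s4.png',cv2.resize(c['img'][b[1]:b[3],b[0]:b[2]],(760,597),interpolation=cv2.INTER_CUBIC))"
```

```text
t 3.95 p [ 0.635  -0.2033  0.0441] ydir deg -0.63 M
 [[ 0.011   0.9997 -0.0239]
 [ 0.9999 -0.0109  0.0025]
 [ 0.0022 -0.0239 -0.9997]] F [-1.9  0.2  1.1] open 1.002 q [-0.46  0.45  1.68 -0.01  1.03 -0.44]
tips
 [[ 0.593 -0.216  0.068]
 [ 0.591 -0.223  0.069]
 [ 0.594 -0.214  0.07 ]
 [ 0.594 -0.199  0.07 ]
 [ 0.594 -0.203  0.07 ]
 [ 0.594 -0.218  0.07 ]
 [ 0.596 -0.216  0.07 ]
 [ 0.593 -0.208  0.071]
 [ 0.591 -0.222  0.072]
 [ 0.594 -0.206  0.073]
 [ 0.594 -0.211  0.073]
 [ 0.595 -0.208  0.074]]
grip [ 0.55649127 -0.229943    0.06205378] [ 0.60535374 -0.17185595  0.07894029]
bracket [ 0.48915496 -0.27114264  0.09013874] [ 0.49837079 -0.12835148  0.10714151]
```

View pics/s4.png

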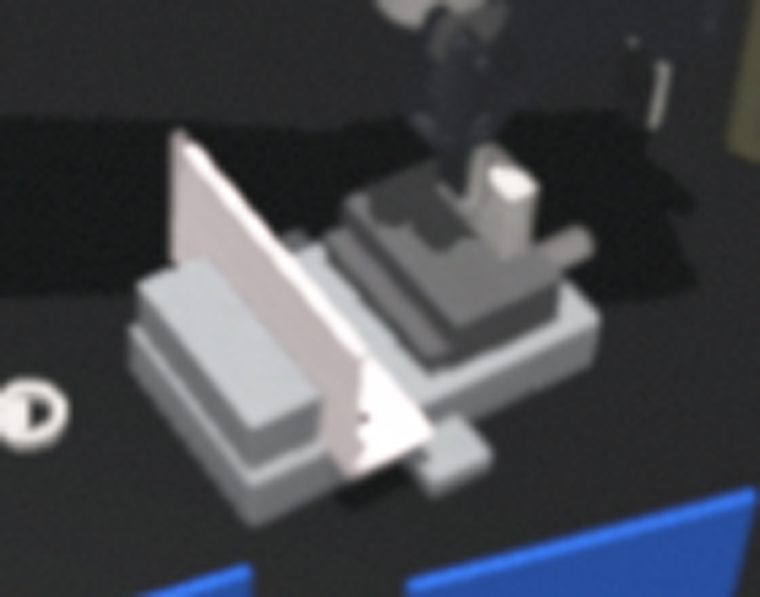

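The jaw is open about 27 mm and the lip is clear of the foot; the bracket hasn't moved. Now I'll move over the bracket's leg.

move_arm(linear=[[-0.006, 0, 0.01], [0, 0, 0.03], [0, 0, 0.035], [-0.03, 0, 0.02], [-0.035, 0, 0], [-0.035, 0.002, 0], [-0.03, 0.002, 0], [-0.008, 0, 0], [0, 0, 0], [0, 0, 0]], twist=[[0, 0, 0], [0, -0.5, 0], [0, 0, 0], [0, 0, 0], [0, 0, 0], [0, 0, 0], [0, 0, 0], [0, 0, 0], [0, 0, 0], [0, 0, 0]], grip=0.4)

```text
time: 4.83
eef_pos: [0.4919, -0.2008, 0.1516]
tcp_rot: [0.711, 0.703, 0.002, 0.009]
contact_force: [0.3, -0.9, 0.5]
opening: 0.403
```

```bash
python3 -c "
from h import *
s=st(); c=tips(s['eef_pos'],.112,.02,(0,0))
b=[230,180,370,290]
cv2.imwrite('pics/s5.png',cv2.resize(c['img'][b[1]:b[3],b[0]:b[2]],(760,597),interpolation=cv2.INTER_CUBIC))"
```

```text
t 4.83 p [ 0.4919 -0.2008  0.1516] ydir deg -0.6 M
 [[ 0.0105  0.9998  0.0159]
 [ 0.9999 -0.0104 -0.0099]
 [-0.0097  0.016  -0.9998]] F [ 0.3 -0.9  0.5] open 0.403 q [-0.58  0.01  1.99  0.    1.12 -0.57]
tips
 [[ 0.51  -0.2    0.176]
 [ 0.509 -0.192  0.176]
 [ 0.474 -0.21   0.177]
 [ 0.512 -0.211  0.178]
 [ 0.509 -0.209  0.178]
 [ 0.508 -0.205  0.178]
 [ 0.468 -0.211  0.178]
 [ 0.508 -0.199  0.179]
 [ 0.51  -0.207  0.179]
 [ 0.509 -0.196  0.179]
 [ 0.471 -0.211  0.179]
 [ 0.467 -0.208  0.179]]
```

View pics/s5.png

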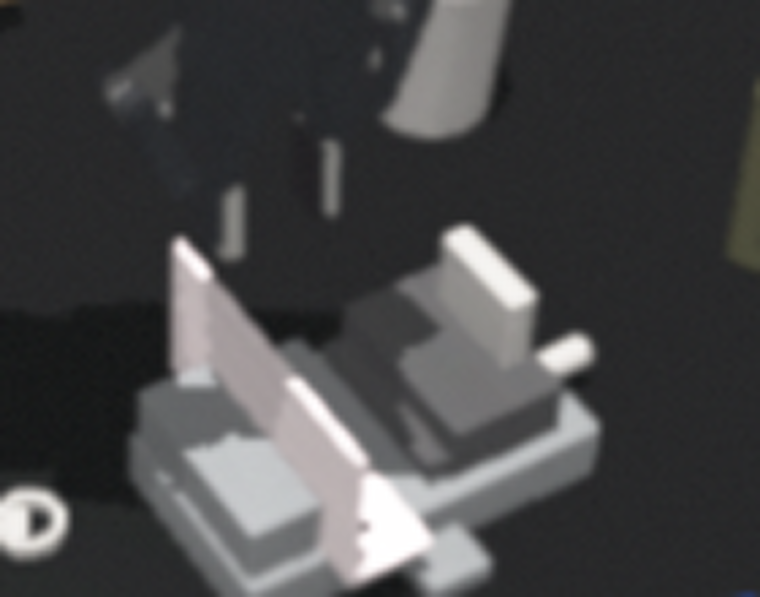

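At opening 0.4 the tips are 25 mm above the reported TCP and straddle the leg symmetrically. I'll descend to put the tips at about z=0.075.

move_arm(linear=[[0, 0.001, -0.02], [0, 0.001, -0.03], [0, 0, -0.025], [0, 0, -0.015], [0, 0, -0.007], [0, 0, 0], [0, 0, 0]], twist=[[0.5, 0.9, 0], [0, 0, 0], [0, 0, 0], [0, 0, 0], [0, 0, 0], [0, 0, 0], [0, 0, 0]])

```text
time: 5.47
eef_pos: [0.5034, -0.2017, 0.0548]
tcp_rot: [0.71, 0.705, 0.002, 0.007]
contact_force: [-0.2, -0.3, -0.1]
opening: 0.401
```

```bash
python3 -c "
from h import *
s=st(); c=tips(s['eef_pos'],.064,.02,(.488,.497))
"
```

```text
t 5.47 p [ 0.5034 -0.2017  0.0548] ydir deg -0.4 M
 [[ 0.0072  0.9999  0.0133]
 [ 0.9999 -0.0071 -0.0073]
 [-0.0072  0.0133 -0.9999]] F [-0.2 -0.3 -0.1] open 0.401 q [-0.57  0.17  2.02  0.    0.94 -0.56]
tips
 [[ 0.521 -0.196  0.078]
 [ 0.521 -0.2    0.079]
 [ 0.521 -0.208  0.08 ]
 [ 0.485 -0.211  0.08 ]
 [ 0.52  -0.205  0.08 ]
 [ 0.521 -0.192  0.081]
 [ 0.479 -0.208  0.081]
 [ 0.479 -0.213  0.082]
 [ 0.527 -0.211  0.082]
 [ 0.521 -0.201  0.082]
 [ 0.523 -0.213  0.082]
 [ 0.52  -0.197  0.083]]
```

move_arm(linear=[[-0.006, 0.001, -0.002], [-0.005, 0.001, -0.001], [0, 0, 0], [0, 0, 0]], twist=[[0.4, 0.8, -0.4], [0, 0, 0], [0, 0, 0], [0, 0, 0]])

```text
time: 5.85
eef_pos: [0.4944, -0.2012, 0.0557]
tcp_rot: [0.712, 0.702, 0.0, 0.003]
contact_force: [0.4, 0.2, 0.6]
opening: 0.402
```

```bash
python3 -c "
from h import *
s=st()
"
```

```text
t 5.85 p [ 0.4944 -0.2012  0.0557] ydir deg -0.83 M
 [[ 0.0144  0.9999  0.0043]
 [ 0.9999 -0.0144 -0.0038]
 [-0.0037  0.0044 -1.    ]] F [0.4 0.2 0.6] open 0.402 q [-0.58  0.16  2.04 -0.    0.94 -0.56]
```

move_arm(linear=[[-0.0025, 0.001, -0.004], [0, 0, 0], [0, 0, 0]], twist=[[0.2, 0.2, 0], [0, 0, 0], [0, 0, 0]])

```text
time: 6.1
eef_pos: [0.4922, -0.2007, 0.053]
tcp_rot: [0.712, 0.702, 0.001, 0.002]
contact_force: [0.4, 1.0, 0.2]
opening: 0.401
```

move_arm(linear=[[0, 0, 0], [0, 0, 0], [0, 0, 0], [0, 0, 0], [0, 0, 0], [0, 0, 0]], twist=[[0, 0, 0], [0, 0, 0], [0, 0, 0], [0, 0, 0], [0, 0, 0], [0, 0, 0]], grip=0, force=50)

```text
time: 6.6
eef_pos: [0.4935, -0.2007, 0.0532]
tcp_rot: [0.713, 0.701, 0.002, 0.003]
contact_force: [0.7, 0.7, -1.2]
opening: 0.032
```

```bash
python3 -c "
from h import *
s=st(); c=tips(s['eef_pos'],.064,.02,(.488,.497))
b=[230,180,370,290]
cv2.imwrite('pics/s6.png',cv2.resize(c['img'][b[1]:b[3],b[0]:b[2]],(760,597),interpolation=cv2.INTER_CUBIC))"
```

```text
t 6.6 p [ 0.4935 -0.2007  0.0532] ydir deg -0.91 M
 [[ 0.0158  0.9999  0.0068]
 [ 0.9999 -0.0158 -0.0021]
 [-0.002   0.0068 -1.    ]] F [ 0.7  0.7 -1.2] open 0.032 q [-0.58  0.16  2.04  0.    0.94 -0.56]
tips
 [[ 0.486 -0.205  0.077]
 [ 0.485 -0.208  0.077]
 [ 0.486 -0.209  0.078]
 [ 0.488 -0.211  0.078]
 [ 0.482 -0.208  0.082]
 [ 0.486 -0.21   0.082]
 [ 0.487 -0.212  0.083]
 [ 0.483 -0.206  0.083]
 [ 0.486 -0.209  0.084]
 [ 0.484 -0.208  0.084]
 [ 0.487 -0.211  0.085]
 [ 0.48  -0.207  0.086]]
```

View pics/s6.png

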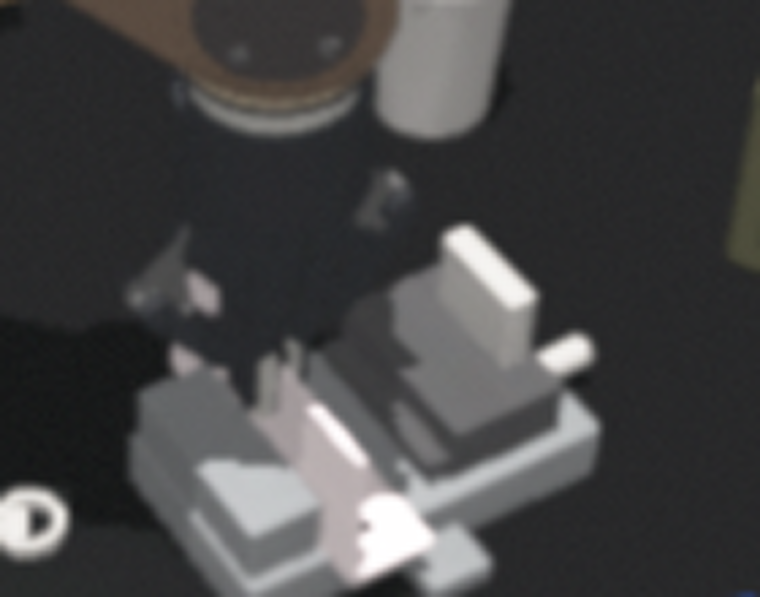

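The fingers hold the leg at opening 0.03. Now I'll lift.

move_arm(linear=[[0, 0, 0.006], [0, 0, 0.015], [0, 0, 0.025], [0, 0, 0.03], [0, 0, 0.03], [0, 0, 0.025], [0, 0, 0.01], [0, 0, 0], [0, 0, 0]], twist=[[0, 0, 0], [0, 0, 0], [0, 0, 0], [0, 0, 0], [0, 0, 0], [0, 0, 0], [0, 0, 0], [0, 0, 0], [0, 0, 0]], grip=0, force=60)

```text
time: 7.4
eef_pos: [0.4896, -0.1978, 0.1966]
tcp_rot: [0.713, 0.701, 0.001, -0.001]
contact_force: [-0.9, 1.0, -2.4]
opening: 0.037
```

```bash
python3 -c "
from h import *
s=st(); c=cam('side')
P=depthpts(c).reshape(-1,3); m=(P[:,2]>.13)&(P[:,2]<.4)&(abs(P[:,1]+.2)<.1)&(abs(P[:,0]-.5)<.05);q=P[m];print(np.sort(q[:,2])[:10])
b=[200,120,370,250]
cv2.imwrite('pics/s7.png',cv2.resize(c['img'][b[1]:b[3],b[0]:b[2]],(780,596),interpolation=cv2.INTER_CUBIC))"
```

```text
t 7.4 p [ 0.4896 -0.1978  0.1966] ydir deg -0.95 M
 [[ 1.650e-02  9.999e-01  8.000e-04]
 [ 9.999e-01 -1.650e-02  2.800e-03]
 [ 2.800e-03  7.000e-04 -1.000e+00]] F [-0.9  1.  -2.4] open 0.037 q [-0.58 -0.03  1.95  0.    1.23 -0.56]
[0.1695886  0.17049727 0.17059958 0.17073731 0.17102077 0.17106442
 0.1714831  0.171951   0.17213126 0.17221986]
```

View pics/s7.png

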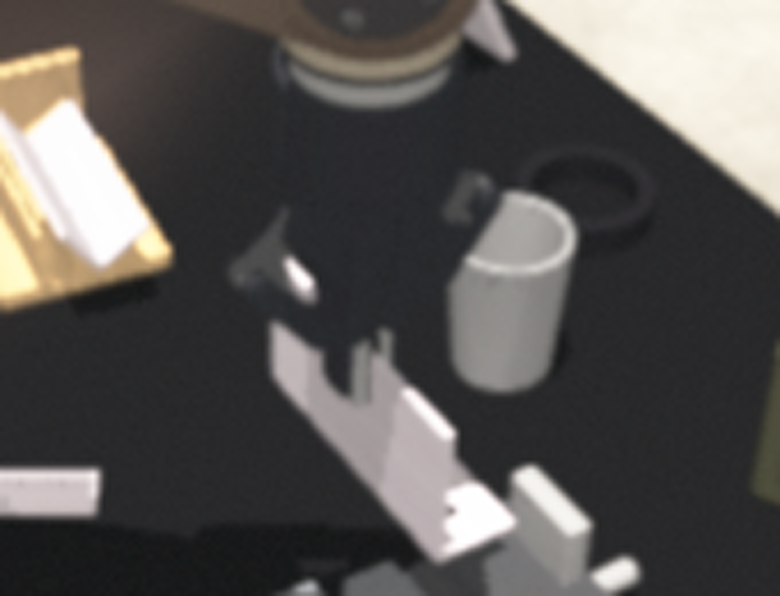

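```bash
cat >> h.py <<'E'
TH=np.radians(-8.7); CR=R.from_euler('z',TH); CO=np.array([.5411,.2194,0])
RB=CR*R.from_euler('y',-35,degrees=True)   # bracket target
TOOLB=np.array([[0,1,0],[1,0,0],[0,0,-1]]).T  # tool axes in bracket: columns x_t=y_b,y_t=x_b,z_t=-z_b
o=np.array([-.002,.0027,-.0232])
def goal(yc,h,dx=0.):
    B=CO+CR.apply([.00098+dx,yc,.0406+h]); return B-RB.apply(o), R.from_matrix(RB.as_matrix()@TOOLB)
def delta(yc,h,dx=0.):
    s=get_state(); T,Rt=goal(yc,h,dx); dr=(Rt*R.from_quat(s['tcp_rot']).inv()).as_rotvec(degrees=True)
    print('T',T.round(4),'d',(T-s['eef_pos']).round(4),'rot',dr.round(2)); return T-s['eef_pos'],dr
E
python3 -c "
from h import *
st(); delta(-.014,.08)"
```

```text
t 7.45 p [ 0.4894 -0.1977  0.1961] ydir deg -0.95 M
 [[ 0.0166  0.9999  0.    ]
 [ 0.9999 -0.0166  0.0033]
 [ 0.0033 -0.     -1.    ]] F [-0.8  0.4 -0.9] open 0.032 q [-0.58 -0.03  1.95  0.    1.22 -0.56]
T [0.528  0.2045 0.1408] d [ 0.0386  0.4022 -0.0554] rot [ -3.13 -34.89  -7.56]
```

move_arm(linear=[[0.0025, 0.02, 0], [0.0025, 0.03, 0], [0.0025, 0.03, 0], [0.0025, 0.03, 0], [0.0025, 0.03, 0], [0.0025, 0.03, 0], [0.0025, 0.03, 0], [0.0025, 0.03, 0], [0.0025, 0.03, 0], [0.0025, 0.03, 0], [0.0025, 0.03, 0], [0.0025, 0.03, 0], [0.0025, 0.02, 0], [0.0025, 0.015, 0], [0, 0, 0], [0, 0, 0]], twist=[[-0.22, -2.5, -0.5], [-0.22, -2.5, -0.5], [-0.22, -2.5, -0.5], [-0.22, -2.5, -0.5], [-0.22, -2.5, -0.5], [-0.22, -2.5, -0.5], [-0.22, -2.5, -0.5], [-0.22, -2.5, -0.5], [-0.22, -2.5, -0.5], [-0.22, -2.5, -0.5], [-0.22, -2.5, -0.5], [-0.22, -2.5, -0.5], [-0.22, -2.5, -0.5], [-0.22, -2.5, -0.5], [0, 0, 0], [0, 0, 0]])

```text
time: 8.78
eef_pos: [0.4978, 0.2032, 0.1511]
tcp_rot: [0.727, 0.626, 0.185, 0.211]
contact_force: [0.1, -0.2, -1.3]
opening: 0.036
```

```bash
python3 -c "
from h import *
st(); delta(-.014,.08)"
```

```text
t 8.78 p [0.4978 0.2032 0.1511] ydir deg -8.61 M
 [[ 0.147   0.8334  0.5327]
 [ 0.9891 -0.1262 -0.0754]
 [ 0.0044  0.538  -0.8429]] F [ 0.1 -0.2 -1.3] open 0.036 q [ 0.32 -0.2   2.27 -0.44  0.6   0.78]
T [0.528  0.2045 0.1408] d [ 0.0302  0.0013 -0.0104] rot [-0.62 -2.39 -0.25]
```

move_arm(linear=[[0.015, 0.001, 0], [0.012, 0, -0.004], [0.003, 0, -0.004], [0, 0, 0], [0, 0, 0]], twist=[[-0.3, -1.2, -0.1], [-0.3, -1.2, -0.1], [0, 0, 0], [0, 0, 0], [0, 0, 0]])

```text
time: 9.2
eef_pos: [0.5247, 0.199, 0.1352]
tcp_rot: [0.726, 0.622, 0.188, 0.226]
contact_force: [-0.4, -0.1, -1.2]
opening: 0.035
```

```bash
python3 -c "
from h import *
import pickle
st(); delta(-.014,.08)
for n,b in(('side',[150,90,290,200]),('top',[90,110,230,220])):
  c=cam(n); pickle.dump(c,open(n+'8.pkl','wb'))
  cv2.imwrite('pics/%s8.png'%n,cv2.resize(c['img'][b[1]:b[3],b[0]:b[2]],(760,597),interpolation=cv2.INTER_CUBIC))"
```

```text
t 9.2 p [0.5247 0.199  0.1352] ydir deg -8.63 M
 [[ 0.1553  0.8183  0.5534]
 [ 0.9878 -0.1243 -0.0935]
 [-0.0077  0.5612 -0.8276]] F [-0.4 -0.1 -1.2] open 0.035 q [ 0.31 -0.12  2.24 -0.53  0.53  0.85]
T [0.528  0.2045 0.1408] d [0.0034 0.0055 0.0055] rot [ 0.31 -0.92  0.24]
```

View pics/side8.png

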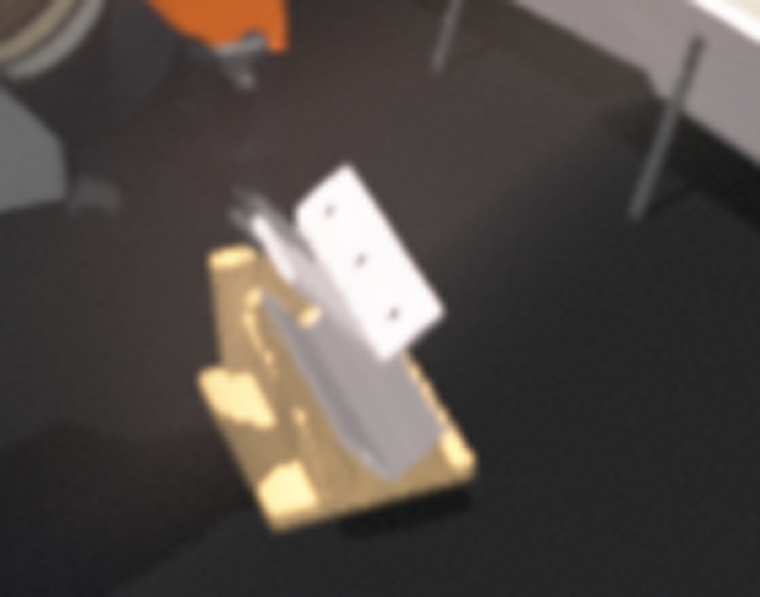

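View pics/top8.png

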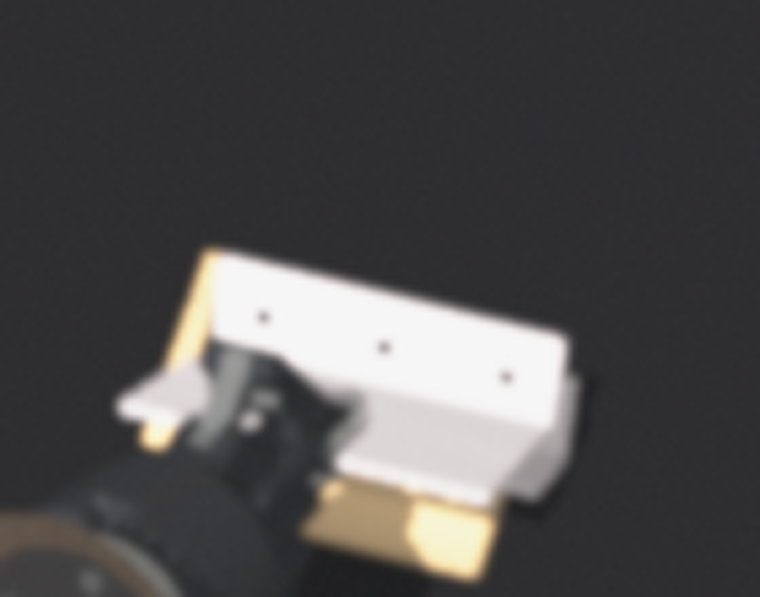

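```bash
cat >> h.py <<'E'
def bmeas(c,rep=True):
    """measure bracket from its inner faces near the predicted pose"""
    s=get_state(); Rt=R.from_quat(s['tcp_rot']).as_matrix(); Rb=Rt@TOOLB.T; B=s['eef_pos']+Rb@o
    P=depthpts(c).reshape(-1,3); L=(P-B)@Rb  # bracket coords
    out=[]
    # foot inner face z_b=4, x 8..38 ; leg inner x_b=4,z 10..70
    mf=(L[:,0]>.009)&(L[:,0]<.036)&(abs(L[:,1])<.075)&(abs(L[:,2]-.004)<.012)
    ml=(L[:,2]>.012)&(L[:,2]<.07)&(L[:,1]<-.025)&(L[:,1]>-.065)&(abs(L[:,0]-.004)<.012)
    for nm,m,ax in(('foot',mf,2),('leg',ml,0)):
        q=L[m]; 
        if len(q)<30: print(nm,len(q)); continue
        oth=[i for i in range(3) if i!=ax]
        for _ in range(4):
            A=np.c_[q[:,oth],np.ones(len(q))]; k,*_r=np.linalg.lstsq(A,q[:,ax],rcond=None); r=q[:,ax]-A@k; q=q[abs(r)<max(.0015,2*r.std())]
        print(nm,len(q),'offset mm',((k[2]-.004)*1e3).round(2),'slopes deg',dict(zip(['xyz'[i] for i in oth],np.degrees(k[:2]).round(2))),'rms',r.std().round(4))
    q=L[(L[:,0]>.009)&(L[:,0]<.036)&(abs(L[:,1])<.1)&(abs(L[:,2]-.004)<.008)]; print('foot y range',np.percentile(q[:,1],[0,1,99,100]).round(4))
    print('predicted B',B.round(4),'in cradle',CR.inv().apply(B-CO).round(4))
E
python3 -c "
from h import *
import pickle
for n in('top','side'): print(n); bmeas(pickle.load(open(n+'8.pkl','rb')))
st()"
```

```text
top
foot 691 offset mm 0.52 slopes deg {'x': np.float64(-0.3), 'y': np.float64(-0.11)} rms 0.001
leg 233 offset mm -1.01 slopes deg {'y': np.float64(0.5), 'z': np.float64(0.19)} rms 0.0005
foot y range [-0.069  -0.0683  0.0685  0.0703]
predicted B [0.5364 0.2    0.1154] in cradle [-0.0017 -0.0199  0.1154]
side
foot 296 offset mm -0.81 slopes deg {'x': np.float64(-0.93), 'y': np.float64(-0.27)} rms 0.0014
leg 50 offset mm -0.12 slopes deg {'y': np.float64(0.19), 'z': np.float64(0.13)} rms 0.0003
foot y range [-0.0744 -0.0737  0.066   0.0686]
predicted B [0.5364 0.2    0.1154] in cradle [-0.0017 -0.0199  0.1154]
t 9.3 p [0.5247 0.1993 0.1358] ydir deg -8.63 M
 [[ 0.1549  0.8176  0.5545]
 [ 0.9879 -0.1241 -0.093 ]
 [-0.0072  0.5622 -0.827 ]] F [-0.3 -0.5 -0.7] open 0.036 q [ 0.31 -0.12  2.24 -0.53  0.53  0.85]
```

Prediction and camera agree to 1 mm on the held bracket's pose. I'll align it over the guard and descend in stages.

```bash
python3 -c "
from h import *
delta(-.014,.03,.001)"
```

```text
T [0.529  0.2044 0.0908] d [ 0.0043  0.0051 -0.045 ] rot [ 0.29 -0.84  0.21]
```

move_arm(linear=[[0.002, 0.003, -0.01], [0.002, 0.002, -0.013], [0, 0, -0.012], [0, 0, -0.008], [0, 0, 0], [0, 0, 0]], twist=[[0.2, -0.4, 0.1], [0.1, -0.4, 0.1], [0, 0, 0], [0, 0, 0], [0, 0, 0], [0, 0, 0]])

```text
time: 9.8
eef_pos: [0.5302, 0.2034, 0.0958]
tcp_rot: [0.724, 0.62, 0.199, 0.229]
contact_force: [0.3, 0.4, -2.2]
opening: 0.037
```

```bash
python3 -c "
from h import *
delta(-.014,.012,.001); bmeas(cam('top'))"
```

```text
T [0.529  0.2044 0.0728] d [-0.0012  0.0009 -0.023 ] rot [-0.16  0.32  0.13]
foot 594 offset mm 0.91 slopes deg {'x': np.float64(-0.29), 'y': np.float64(0.11)} rms 0.0009
leg 217 offset mm -0.79 slopes deg {'y': np.float64(0.5), 'z': np.float64(0.28)} rms 0.0006
foot y range [-0.0688 -0.0679  0.0912  0.0946]
predicted B [0.5422 0.2043 0.0758] in cradle [ 0.0034 -0.0147  0.0758]
```

move_arm(linear=[[-0.001, 0.001, -0.007], [0, 0, -0.008], [0, 0, -0.005], [0, 0, 0], [0, 0, 0]], twist=[[-0.1, 0.3, 0.1], [0, 0, 0], [0, 0, 0], [0, 0, 0], [0, 0, 0]])

```text
time: 10.27
eef_pos: [0.5311, 0.2053, 0.0786]
tcp_rot: [0.723, 0.62, 0.199, 0.229]
contact_force: [-0.2, -1.0, -2.3]
opening: 0.038
```

```bash
python3 -c "
from h import *
st();delta(-.014,.001,.001); bmeas(cam('top'))"
```

```text
t 10.27 p [0.5311 0.2053 0.0786] ydir deg -8.88 M
 [[ 0.1516  0.8062  0.5719]
 [ 0.9884 -0.126  -0.0844]
 [ 0.0041  0.5781 -0.816 ]] F [-0.2 -1.  -2.3] open 0.038 q [ 0.31  0.    2.26 -0.72  0.4   1.07]
T [0.529  0.2044 0.0618] d [-0.0021 -0.0009 -0.0169] rot [-0.18  0.35  0.02]
foot 567 offset mm 0.68 slopes deg {'x': np.float64(0.47), 'y': np.float64(-0.03)} rms 0.001
leg 203 offset mm -0.69 slopes deg {'y': np.float64(0.6), 'z': np.float64(0.28)} rms 0.0006
foot y range [-0.0684 -0.0677  0.0886  0.0922]
predicted B [0.5432 0.2062 0.0586] in cradle [ 0.0041 -0.0127  0.0586]
```

move_arm(linear=[[-0.002, -0.001, -0.005], [0, 0, -0.005], [0, 0, -0.003], [0, 0, 0], [0, 0, 0]], twist=[[-0.2, 0.4, 0], [0, 0, 0], [0, 0, 0], [0, 0, 0], [0, 0, 0]])

```text
time: 10.73
eef_pos: [0.5296, 0.2045, 0.0655]
tcp_rot: [0.724, 0.621, 0.196, 0.228]
contact_force: [0.7, 0.9, -1.2]
opening: 0.034
```

```bash
python3 -c "
from h import *
st();delta(-.014,.001,.001); bmeas(cam('top'))"
```

```text
t 10.73 p [0.5296 0.2045 0.0655] ydir deg -8.71 M
 [[ 0.1514  0.8096  0.5672]
 [ 0.9885 -0.1241 -0.0869]
 [ 0.      0.5738 -0.819 ]] F [ 0.7  0.9 -1.2] open 0.034 q [ 0.31  0.03  2.27 -0.75  0.39  1.11]
T [0.529  0.2044 0.0618] d [-0.0006 -0.0001 -0.0038] rot [0.   0.01 0.01]
foot 552 offset mm 0.8 slopes deg {'x': np.float64(0.42), 'y': np.float64(-0.08)} rms 0.001
leg 199 offset mm -0.28 slopes deg {'y': np.float64(0.92), 'z': np.float64(0.11)} rms 0.0005
foot y range [-0.0685 -0.0675  0.0845  0.0851]
predicted B [0.5414 0.2053 0.0453] in cradle [ 0.0024 -0.0139  0.0453]
```

move_arm(linear=[[-0.0005, 0, -0.0015], [0, 0, -0.0015], [0, 0, -0.001], [0, 0, 0], [0, 0, 0]], twist=[[0, 0, 0], [0, 0, 0], [0, 0, 0], [0, 0, 0], [0, 0, 0]])

```text
time: 11.2
eef_pos: [0.5293, 0.2046, 0.0615]
tcp_rot: [0.724, 0.621, 0.196, 0.228]
contact_force: [0.8, -0.4, -1.4]
opening: 0.035
```

```bash
python3 -c "
from h import *
st();delta(-.014,.000,.0); bmeas(cam('top'))"
```

```text
t 11.2 p [0.5293 0.2046 0.0615] ydir deg -8.73 M
 [[ 1.514e-01  8.092e-01  5.677e-01]
 [ 9.885e-01 -1.242e-01 -8.660e-02]
 [ 4.000e-04  5.743e-01 -8.187e-01]] F [ 0.8 -0.4 -1.4] open 0.035 q [ 0.32  0.03  2.27 -0.77  0.38  1.13]
T [0.528  0.2045 0.0608] d [-0.0013 -0.0001 -0.0008] rot [-0.02  0.05  0.01]
foot 552 offset mm 0.98 slopes deg {'x': np.float64(-0.28), 'y': np.float64(-0.04)} rms 0.001
leg 193 offset mm -0.57 slopes deg {'y': np.float64(0.78), 'z': np.float64(0.21)} rms 0.0006
foot y range [-0.0684 -0.0674  0.0841  0.0846]
predicted B [0.5412 0.2054 0.0413] in cradle [ 0.0022 -0.0138  0.0413]
```

move_arm(linear=[[0, 0, -0.001], [0, 0, -0.001], [0, 0, 0], [0, 0, 0]], twist=[[0, 0, 0], [0, 0, 0], [0, 0, 0], [0, 0, 0]])

```text
time: 11.58
eef_pos: [0.5298, 0.2049, 0.0617]
tcp_rot: [0.723, 0.621, 0.197, 0.229]
contact_force: [0.3, -0.2, -1.6]
opening: 0.036
```

```bash
python3 -c "
from h import *
st();delta(-.014,.000,.0)
s=get_state();print(s['wrist_torque'])"
```

```text
t 11.58 p [0.5298 0.2049 0.0617] ydir deg -8.75 M
 [[ 1.520e-01  8.076e-01  5.698e-01]
 [ 9.884e-01 -1.243e-01 -8.740e-02]
 [ 3.000e-04  5.765e-01 -8.171e-01]] F [ 0.3 -0.2 -1.6] open 0.036 q [ 0.32  0.04  2.27 -0.78  0.38  1.14]
T [0.528  0.2045 0.0608] d [-0.0017 -0.0004 -0.001 ] rot [0.01 0.2  0.04]
[ 0.01419662  0.48494573 -0.01756351]
```

move_arm(linear=[[-0.001, 0, -0.0015], [0, 0, -0.0015], [0, 0, -0.001], [0, 0, 0]], twist=[[0, 0.2, 0], [0, 0, 0], [0, 0, 0], [0, 0, 0]])

```text
time: 11.92
eef_pos: [0.5292, 0.2051, 0.061]
tcp_rot: [0.723, 0.621, 0.196, 0.23]
contact_force: [0.5, 0.6, -1.2]
opening: 0.038
```

```bash
python3 -c "
from h import *
st();delta(-.014,.000,.0)
bmeas(cam('top'));s=get_state();print(s['wrist_torque'],s['contact_force'])"
```

```text
t 11.92 p [0.5292 0.2051 0.061 ] ydir deg -8.69 M
 [[ 0.1527  0.8077  0.5694]
 [ 0.9883 -0.1235 -0.0898]
 [-0.0022  0.5765 -0.8171]] F [ 0.5  0.6 -1.2] open 0.038 q [ 0.32  0.04  2.27 -0.79  0.38  1.14]
T [0.528  0.2045 0.0608] d [-0.0012 -0.0006 -0.0003] rot [0.16 0.18 0.08]
foot 548 offset mm 1.16 slopes deg {'x': np.float64(-0.62), 'y': np.float64(-0.07)} rms 0.001
leg 201 offset mm -0.42 slopes deg {'y': np.float64(0.86), 'z': np.float64(0.1)} rms 0.0006
foot y range [-0.0687 -0.068   0.0835  0.0843]
predicted B [0.5413 0.2059 0.0408] in cradle [ 0.0022 -0.0133  0.0408]
[0.10120703 0.47121138 0.0047081 ] [-0.23070115  0.79909358 -1.62068489]
```

move_arm(linear=[[-0.001, 0, -0.0025], [0, 0, -0.0025], [0, 0, 0]], twist=[[0, 0.1, 0], [0, 0, 0], [0, 0, 0]])

```text
time: 12.22
eef_pos: [0.5296, 0.2052, 0.0618]
tcp_rot: [0.724, 0.619, 0.196, 0.233]
contact_force: [0.2, 1.0, -1.9]
opening: 0.034
```

```bash
python3 -c "
from h import *
st();delta(-.014,.000,.0)
bmeas(cam('top'));s=get_state();print(s['wrist_torque'],s['contact_force'])
c=cam('side');b=[150,90,290,200]
cv2.imwrite('pics/side9.png',cv2.resize(c['img'][b[1]:b[3],b[0]:b[2]],(760,597),interpolation=cv2.INTER_CUBIC))"
```

```text
t 12.22 p [0.5296 0.2052 0.0618] ydir deg -8.79 M
 [[ 0.1558  0.8049  0.5727]
 [ 0.9878 -0.1245 -0.0938]
 [-0.0042  0.5803 -0.8144]] F [ 0.2  1.  -1.9] open 0.034 q [ 0.32  0.04  2.27 -0.8   0.38  1.16]
T [0.528  0.2045 0.0608] d [-0.0016 -0.0007 -0.001 ] rot [0.31 0.43 0.26]
foot 559 offset mm 0.99 slopes deg {'x': np.float64(-0.09), 'y': np.float64(-0.18)} rms 0.001
leg 202 offset mm -0.93 slopes deg {'y': np.float64(0.71), 'z': np.float64(0.19)} rms 0.0006
foot y range [-0.0685 -0.0675  0.0833  0.0845]
predicted B [0.542  0.206  0.0417] in cradle [ 0.0029 -0.0131  0.0417]
[0.06573185 0.4761415  0.04664162] [-0.14326639  0.12114489 -1.71440087]
```

View pics/side9.png

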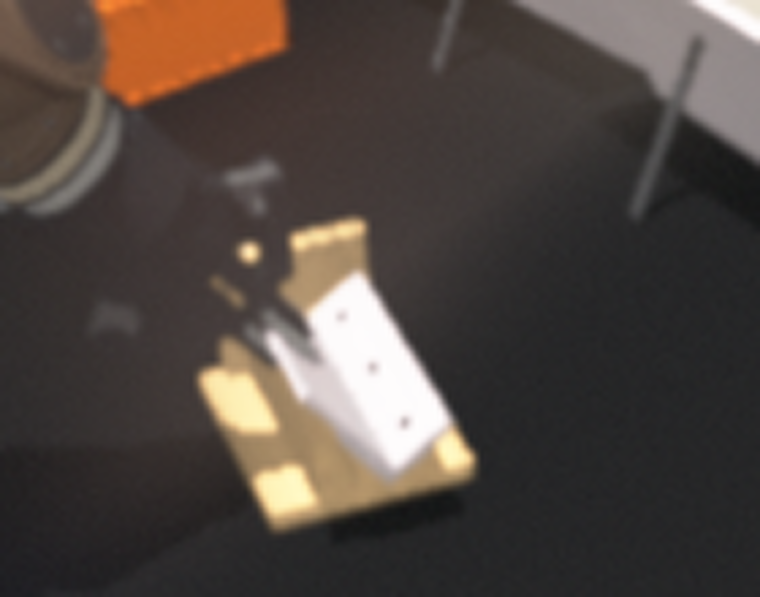

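The bracket looks seated in the V to within about 1.5 mm, with no contact force yet. I'll make one more short lowering move.

move_arm(linear=[[-0.0015, 0, -0.004], [0, 0, -0.002]], twist=[[0.3, 0.4, 0.2], [0, 0, 0]])

```text
time: 12.48
eef_pos: [0.5303, 0.205, 0.0613]
tcp_rot: [0.724, 0.619, 0.197, 0.231]
contact_force: [-24.3, -0.7, 21.1]
opening: 0.036
```

```bash
python3 -c "
from h import *
st();delta(-.014,.000,.0)
bmeas(cam('top'));s=get_state();print(s['wrist_torque'],s['contact_force'])"
```

```text
t 12.48 p [0.5303 0.205  0.0613] ydir deg -8.87 M
 [[ 0.1554  0.8056  0.5717]
 [ 0.9879 -0.1257 -0.0914]
 [-0.0017  0.579  -0.8154]] F [-24.3  -0.7  21.1] open 0.036 q [ 0.32  0.04  2.27 -0.8   0.38  1.16]
T [0.528  0.2045 0.0608] d [-0.0023 -0.0005 -0.0006] rot [0.16 0.36 0.24]
foot 546 offset mm 0.9 slopes deg {'x': np.float64(-0.13), 'y': np.float64(0.22)} rms 0.0011
leg 202 offset mm -0.56 slopes deg {'y': np.float64(0.86), 'z': np.float64(0.31)} rms 0.0006
foot y range [-0.0684 -0.0672  0.0837  0.0845]
predicted B [0.5422 0.2058 0.0411] in cradle [ 0.0032 -0.0132  0.0411]
[-0.44841386  1.00224762 -0.42043455] [-22.029508    -2.29467704  24.01046755]
```

move_arm(linear=[[-0.003, 0, 0.0005], [0, 0, 0]], twist=[[0, 0.3, 0], [0, 0, 0]])

```text
time: 12.7
eef_pos: [0.528, 0.2055, 0.063]
tcp_rot: [0.724, 0.62, 0.196, 0.23]
contact_force: [0.6, 0.6, -2.1]
opening: 0.033
```

```bash
python3 -c "
from h import *
st();delta(-.014,.000,.0)
bmeas(cam('top'));s=get_state();print(s['wrist_torque'],s['contact_force'])"
```

```text
t 12.7 p [0.528  0.2055 0.063 ] ydir deg -8.79 M
 [[ 0.1539  0.8074  0.5696]
 [ 0.9881 -0.1248 -0.09  ]
 [-0.0016  0.5767 -0.817 ]] F [ 0.6  0.6 -2.1] open 0.033 q [ 0.32  0.03  2.27 -0.78  0.39  1.14]
T [0.528  0.2045 0.0608] d [-0.     -0.001  -0.0023] rot [0.12 0.2  0.15]
foot 558 offset mm 1.27 slopes deg {'x': np.float64(-0.2), 'y': np.float64(-0.12)} rms 0.0011
leg 203 offset mm -0.24 slopes deg {'y': np.float64(0.82), 'z': np.float64(0.21)} rms 0.0006
foot y range [-0.0686 -0.0678  0.0837  0.0843]
predicted B [0.5399 0.2062 0.0425] in cradle [ 0.0008 -0.0132  0.0425]
[-0.02216374  0.23296749  0.11840885] [ 0.63008016 -0.15009306 -0.64927142]
```

Now it's free, with x right and about 2 mm above its seat. I'll lower it straight down.

move_arm(linear=[[0, 0, -0.003], [0, 0, -0.0015]], twist=[[0.1, 0.2, 0.1], [0, 0, 0]])

```text
time: 12.92
eef_pos: [0.5296, 0.2055, 0.0607]
tcp_rot: [0.723, 0.621, 0.196, 0.23]
contact_force: [-36.7, -0.3, 38.0]
opening: 0.038
```

```bash
python3 -c "
from h import *
st();delta(-.014,.000,.0)
bmeas(cam('top'));s=get_state();print(s['wrist_torque'],s['contact_force'])"
```

```text
t 12.92 p [0.5296 0.2055 0.0607] ydir deg -8.72 M
 [[ 0.1525  0.8079  0.5692]
 [ 0.9883 -0.1239 -0.089 ]
 [-0.0014  0.5761 -0.8174]] F [-36.7  -0.3  38. ] open 0.038 q [ 0.32  0.04  2.27 -0.79  0.38  1.14]
T [0.528  0.2045 0.0608] d [-0.0015 -0.001   0.0001] rot [0.11 0.16 0.07]
foot 545 offset mm 1.16 slopes deg {'x': np.float64(-0.5), 'y': np.float64(0.09)} rms 0.0009
leg 196 offset mm -0.68 slopes deg {'y': np.float64(0.71), 'z': np.float64(0.36)} rms 0.0006
foot y range [-0.0691 -0.0678  0.0831  0.0838]
predicted B [0.5414 0.2064 0.0406] in cradle [ 0.0023 -0.0128  0.0406]
[-0.49993287  0.73239634 -0.22819375] [-17.89022755  -3.17701642  20.63789053]
```

The bracket is in contact and at its seat by vision. I'll relax the force and release with a small opening.

move_arm(linear=[[-0.001, 0, 0.0005], [0, 0, 0], [0, 0, 0]], twist=[[0, 0, 0], [0, 0, 0], [0, 0, 0]])

```text
time: 13.22
eef_pos: [0.529, 0.2056, 0.061]
tcp_rot: [0.723, 0.621, 0.196, 0.23]
contact_force: [0.2, -0.4, 0.7]
opening: 0.034
```

move_arm(linear=[[0, 0, 0], [0, 0, 0], [0, 0, 0], [0, 0, 0]], twist=[[0, 0, 0], [0, 0, 0], [0, 0, 0], [0, 0, 0]], grip=0.2)

```text
time: 13.55
eef_pos: [0.5287, 0.2049, 0.0587]
tcp_rot: [0.724, 0.621, 0.195, 0.229]
contact_force: [0.2, 1.0, 0.6]
opening: 0.198
```

```bash
python3 -c "
from h import *
st();delta(-.014,.000,.0)
c=cam('top')
bmeas(c)
b=[90,110,230,220]
cv2.imwrite('pics/t10.png',cv2.resize(c['img'][b[1]:b[3],b[0]:b[2]],(760,597),interpolation=cv2.INTER_CUBIC))
c=cam('side');b=[150,90,290,200]
cv2.imwrite('pics/s10.png',cv2.resize(c['img'][b[1]:b[3],b[0]:b[2]],(760,597),interpolation=cv2.INTER_CUBIC))"
```

```text
t 13.55 p [0.5287 0.2049 0.0587] ydir deg -8.74 M
 [[ 0.1531  0.8095  0.5668]
 [ 0.9882 -0.1245 -0.0892]
 [-0.0017  0.5737 -0.819 ]] F [0.2 1.  0.6] open 0.198 q [ 0.32  0.04  2.27 -0.79  0.38  1.14]
T [0.528  0.2045 0.0608] d [-0.0007 -0.0004  0.002 ] rot [ 0.1  -0.    0.11]
foot 557 offset mm 2.37 slopes deg {'x': np.float64(-0.33), 'y': np.float64(0.06)} rms 0.0011
leg 197 offset mm 1.31 slopes deg {'y': np.float64(1.04), 'z': np.float64(0.21)} rms 0.0006
foot y range [-0.0674 -0.0671  0.0841  0.085 ]
predicted B [0.5406 0.2057 0.0385] in cradle [ 0.0016 -0.0136  0.0385]
```

View pics/s10.png

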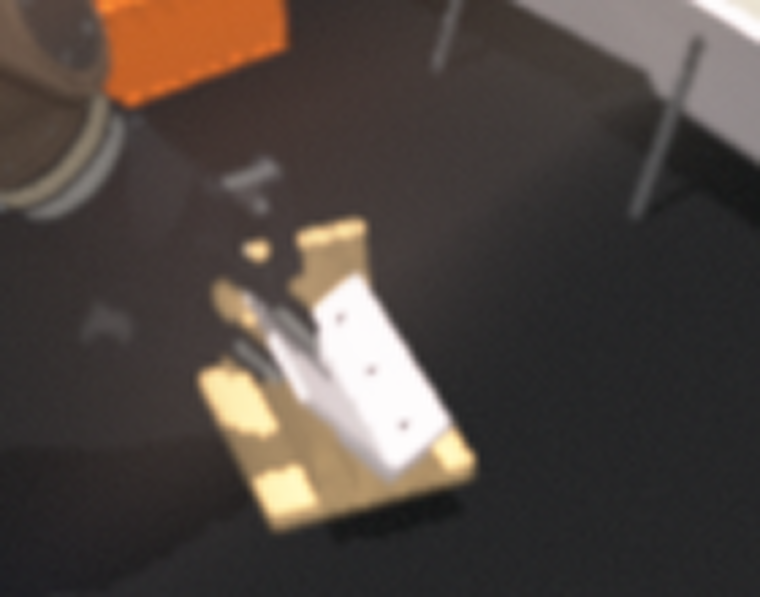

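View pics/t10.png

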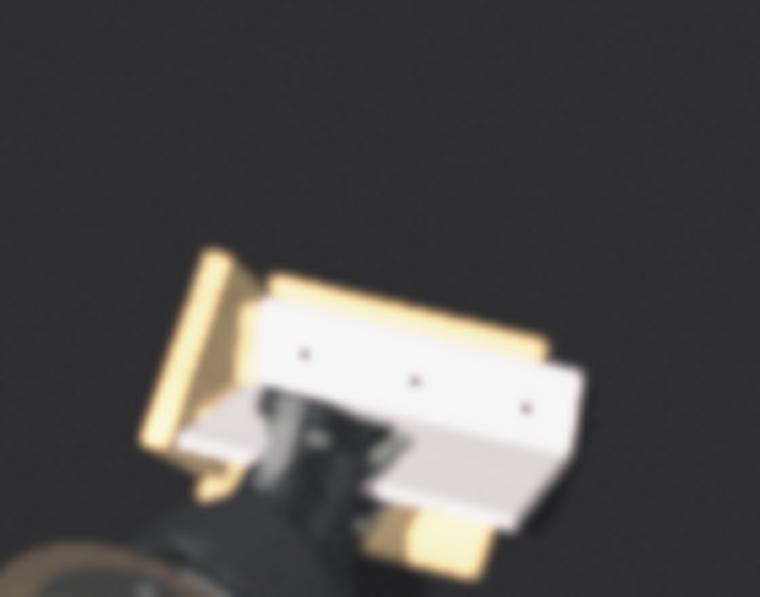

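It's released and nested: the measured corner is at cradle x=1.3 mm, z=41.2 mm, against a seat of 1.0 and 40.6 mm. In the side view the fingers stand clear on both sides of the leg near (265,330). I'll retract along the tool axis and turn upright again.

move_arm(linear=[[-0.006, 0.001, 0.008], [-0.011, 0.002, 0.016], [-0.017, 0.003, 0.025], [-0.017, 0.003, 0.025], [-0.017, 0.003, 0.025], [0, 0, 0.02], [0, 0, 0]], twist=[[0, 0, 0], [0, 0, 0], [0, 0, 0], [0, 0, 0], [0, 0, 0], [0, 0, 0], [0, 0, 0]])

```text
time: 14.23
eef_pos: [0.4554, 0.2161, 0.1791]
tcp_rot: [0.725, 0.621, 0.192, 0.227]
contact_force: [1.3, 0.1, 1.4]
opening: 0.197
```

```bash
cat >> h.py <<'E'
def pdelta(yc,z,xc=0.):
    s=get_state(); Rt=R.from_matrix(CR.as_matrix()@TOOLB); T=CO+CR.apply([xc,yc,z])
    print('push T',T.round(4),'d',(T-s['eef_pos']).round(4),'rot',(Rt*R.from_quat(s['tcp_rot']).inv()).as_rotvec(degrees=True).round(2), 'cradle pos',CR.inv().apply(s['eef_pos']-CO).round(4))
E
python3 -c "
from h import *
st();pdelta(-.115,.15)"
```

```text
t 14.23 p [0.4554 0.2161 0.1791] ydir deg -8.73 M
 [[ 0.1539  0.8137  0.5606]
 [ 0.9881 -0.1249 -0.0899]
 [-0.0031  0.5677 -0.8232]] F [1.3 0.1 1.4] open 0.197 q [ 0.41 -0.32  2.32 -0.51  0.68  0.89]
push T [0.5237 0.1057 0.15  ] d [ 0.0683 -0.1104 -0.0291] rot [ 5.45 34.16  0.09] cradle pos [-0.0842 -0.0162  0.1791]
```

move_arm(linear=[[0.0057, -0.0092, 0], [0.0057, -0.0092, 0], [0.0057, -0.0092, 0], [0.0057, -0.0092, 0], [0.0057, -0.0092, 0], [0.0057, -0.0092, 0], [0.0057, -0.0092, 0], [0.0057, -0.0092, 0], [0.0057, -0.0092, 0], [0.0057, -0.0092, 0], [0.0057, -0.0092, 0], [0.0057, -0.0092, 0], [0, 0, 0], [0, 0, 0]], twist=[[0.45, 2.85, 0], [0.45, 2.85, 0], [0.45, 2.85, 0], [0.45, 2.85, 0], [0.45, 2.85, 0], [0.45, 2.85, 0], [0.45, 2.85, 0], [0.45, 2.85, 0], [0.45, 2.85, 0], [0.45, 2.85, 0], [0.45, 2.85, 0], [0.45, 2.85, 0], [0, 0, 0], [0, 0, 0]], grip=0)

```text
time: 15.4
eef_pos: [0.5227, 0.0972, 0.1646]
tcp_rot: [0.761, 0.648, -0.015, -0.016]
contact_force: [-0.5, 0.2, 0.4]
opening: 0.003
```

```bash
cat >> h.py <<'E'
def sect(c):
    P=depthpts(c).reshape(-1,3); L=CR.inv().apply(P-CO); gx=L@R.from_euler('y',-35,degrees=True).as_matrix()-np.array([0,0,.035])@R.from_euler('y',-35,degrees=True).as_matrix()
    # guard coords gx: bracket foot inner z=8, leg inner x=8
    near=(gx[:,1]>-.12)&(gx[:,1]<.068)
    f=gx[near&(gx[:,0]>.014)&(gx[:,0]<.036)&(abs(gx[:,2]-.008)<.006)]; l=gx[near&(gx[:,2]>.02)&(gx[:,2]<.072)&(abs(gx[:,0]-.008)<.006)]
    for nm,q,ax in(('foot',f,2),('leg',l,0)):
        if len(q)<20: print(nm,len(q)); continue
        oth=[i for i in range(3) if i!=ax]; A=np.c_[q[:,oth],np.ones(len(q))]; k=np.linalg.lstsq(A,q[:,ax],rcond=None)[0]
        print(nm,len(q),'mean',(np.median(q[:,ax])*1e3).round(2),'slopes deg',np.degrees(k[:2]).round(2),'y range',np.percentile(q[:,1],[0,1,99,100]).round(4))
    return L
E
python3 -c "
from h import *
st();pdelta(-.115,.06)
for n,b in(('top',[90,110,230,220]),('side',[150,90,290,200])):
  c=cam(n); sect(c)
  cv2.imwrite('pics/%s11.png'%n,cv2.resize(c['img'][b[1]:b[3],b[0]:b[2]],(760,597),interpolation=cv2.INTER_CUBIC))"
```

```text
t 15.4 p [0.5227 0.0972 0.1646] ydir deg -9.18 M
 [[ 0.1595  0.9863 -0.0426]
 [ 0.9872 -0.1594  0.0046]
 [-0.0022 -0.0428 -0.9991]] F [-0.5  0.2  0.4] open 0.003 q [-0.01  0.04  1.94  0.    1.21  0.15]
push T [0.5237 0.1057 0.06  ] d [ 0.001   0.0085 -0.1046] rot [-0.26 -2.44  0.48] cradle pos [ 0.0003 -0.1235  0.1646]
foot 0
leg 0
foot 255 mean 6.47 slopes deg [-1.45  0.33] y range [-0.0845 -0.0841  0.0673  0.068 ]
leg 197 mean 8.62 slopes deg [0.59 0.39] y range [-0.0889 -0.0863  0.0658  0.0665]
```

View pics/side11.png

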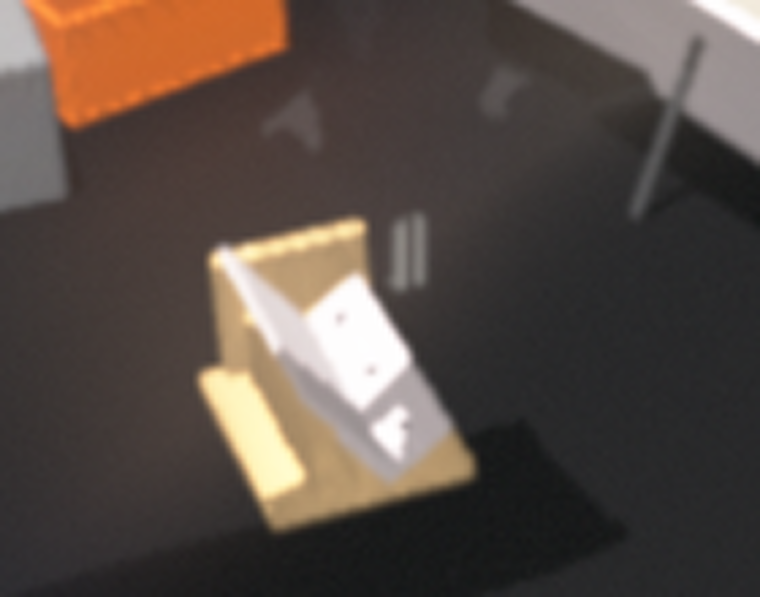

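View pics/top11.png

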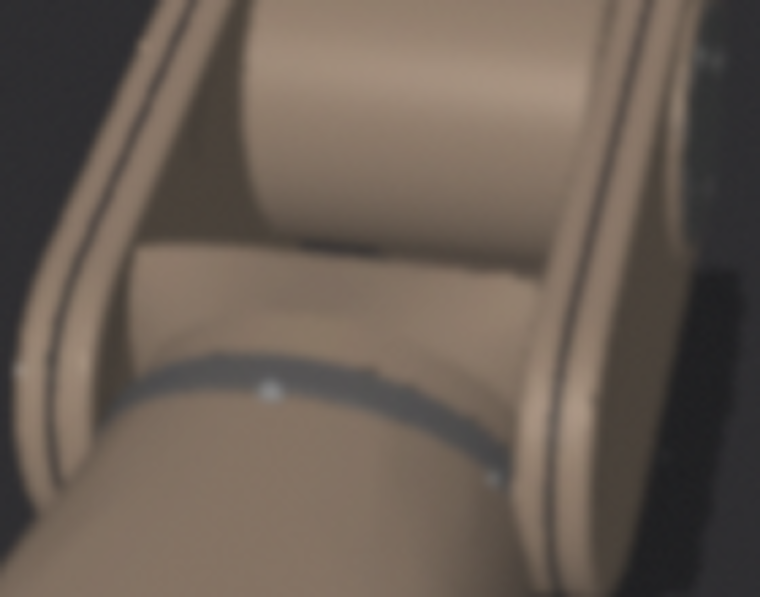

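The bracket lies nested, with its near end at cradle y≈-0.085. I'll now descend beyond that end to push.

move_arm(linear=[[0.001, 0.003, -0.02], [0, 0.003, -0.03], [0, 0, -0.03], [0, 0, -0.025], [0, 0, -0.015], [0, 0, 0], [0, 0, 0]], twist=[[-0.2, -1.2, 0.3], [0, -1.2, 0.2], [0, 0, 0], [0, 0, 0], [0, 0, 0], [0, 0, 0], [0, 0, 0]])

```text
time: 16.08
eef_pos: [0.5187, 0.1089, 0.0425]
tcp_rot: [0.756, 0.654, 0.004, 0.003]
contact_force: [-0.5, 0.8, 0.1]
opening: -0.004
```

```bash
python3 -c "
from h import *
s=st();pdelta(-.115,.0215)
c=cam('side'); L=sect(c)
p=CR.inv().apply(s['eef_pos']-CO)
m=(abs(L[:,0]-p[0])<.03)&(abs(L[:,1]-p[1])<.016)&(L[:,2]>.02)&(L[:,2]<.12); q=L[m]; i=np.argsort(q[:,2])[:6]; print(q[i].round(4)); print(np.percentile(q[:,:2],[1,99],axis=0))
"
```

```text
t 16.08 p [0.5187 0.1089 0.0425] ydir deg -8.24 M
 [[ 1.434e-01  9.896e-01  1.030e-02]
 [ 9.897e-01 -1.434e-01  4.000e-04]
 [ 1.900e-03  1.010e-02 -9.999e-01]] F [-0.5  0.8  0.1] open -0.004 q [0.02 0.17 2.05 0.   0.91 0.16]
push T [0.5237 0.1057 0.0215] d [ 0.005  -0.0031 -0.021 ] rot [-0.02  0.59 -0.46] cradle pos [-0.0055 -0.1127  0.0425]
foot 8
leg 87 mean 8.76 slopes deg [0.48 0.61] y range [-0.1199 -0.1195  0.0672  0.0675]
[[-0.0087 -0.1199  0.0653]
 [-0.0032 -0.1203  0.0672]
 [-0.012  -0.1218  0.0678]
 [-0.0015 -0.1237  0.0693]
 [-0.007  -0.1239  0.0711]
 [-0.0096 -0.1233  0.0715]]
[[-0.03297592 -0.12817125]
 [ 0.02200728 -0.1051861 ]]
```

move_arm(linear=[[0.003, -0.002, -0.008], [0.003, -0.001, -0.008], [0, 0, -0.006], [0, 0, 0], [0, 0, 0]], twist=[[0, 0.5, -0.4], [0, 0, 0], [0, 0, 0], [0, 0, 0], [0, 0, 0]])

```text
time: 16.55
eef_pos: [0.5292, 0.1062, 0.0239]
tcp_rot: [0.758, 0.652, 0.004, 0.004]
contact_force: [0.1, 0.2, -0.5]
opening: -0.001
```

```bash
python3 -c "
from h import *
s=st();pdelta(-.092,.0205)
c=cam('side'); L=sect(c)
b=[150,90,290,200]
cv2.imwrite('pics/side12.png',cv2.resize(c['img'][b[1]:b[3],b[0]:b[2]],(760,597),interpolation=cv2.INTER_CUBIC))
"
```

```text
t 16.55 p [0.5292 0.1062 0.0239] ydir deg -8.64 M
 [[ 1.502e-01  9.886e-01  1.120e-02]
 [ 9.887e-01 -1.502e-01  4.000e-04]
 [ 2.100e-03  1.110e-02 -9.999e-01]] F [ 0.1  0.2 -0.5] open -0.001 q [0.01 0.22 2.03 0.   0.88 0.16]
push T [0.5272 0.1285 0.0205] d [-0.002   0.0223 -0.0034] rot [-0.02  0.64 -0.06] cradle pos [ 0.0054 -0.1137  0.0239]
foot 12
leg 104 mean 8.78 slopes deg [-0.34 -0.45] y range [-0.1199 -0.117   0.067   0.0679]
```

View pics/side12.png

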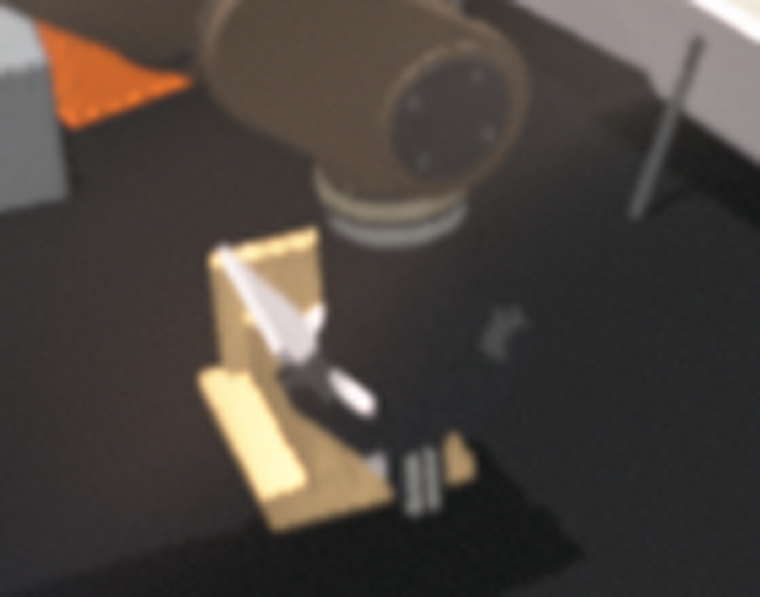

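move_arm(linear=[[-0.003, 0.004, -0.003], [-0.001, 0.004, -0.001], [0, 0.003, 0], [0, 0, 0]], twist=[[0, 0.6, 0], [0, 0, 0], [0, 0, 0], [0, 0, 0]])

```text
time: 16.93
eef_pos: [0.5253, 0.1181, 0.0203]
tcp_rot: [0.759, 0.652, 0.0, 0.0]
contact_force: [0.3, 0.1, -0.5]
opening: -0.002
```

```bash
python3 -c "
from h import *
s=st();pdelta(-.092,.0205)
"
```

```text
t 16.93 p [0.5253 0.1181 0.0203] ydir deg -8.69 M
 [[ 1.510e-01  9.885e-01  8.000e-04]
 [ 9.885e-01 -1.510e-01  6.000e-04]
 [ 7.000e-04  7.000e-04 -1.000e+00]] F [ 0.3  0.1 -0.5] open -0.002 q [0.03 0.23 2.03 0.   0.88 0.18]
push T [0.5272 0.1285 0.0205] d [0.0019 0.0104 0.0002] rot [-0.03  0.04 -0.01] cradle pos [-0.0003 -0.1026  0.0203]
```

Well aligned. I'll push gently, 2 mm per row.

move_arm(linear=[[0.0003, 0.002, 0], [0.0003, 0.002, 0], [0.0003, 0.002, 0], [0.0003, 0.002, 0], [0.0003, 0.002, 0], [0.0003, 0.002, 0]], twist=[[0, 0, 0], [0, 0, 0], [0, 0, 0], [0, 0, 0], [0, 0, 0], [0, 0, 0]])

```text
time: 17.43
eef_pos: [0.527, 0.1303, 0.0205]
tcp_rot: [0.758, 0.653, -0.001, 0.001]
contact_force: [-0.2, -2.2, 0.8]
opening: -0.002
```

```bash
python3 -c "
from h import *
s=st();pdelta(-.081,.0205)
"
```

```text
t 17.43 p [0.527  0.1303 0.0205] ydir deg -8.54 M
 [[ 1.485e-01  9.889e-01  4.000e-04]
 [ 9.889e-01 -1.485e-01 -2.400e-03]
 [-2.300e-03  7.000e-04 -1.000e+00]] F [-0.2 -2.2  0.8] open -0.002 q [ 0.06  0.23  2.02 -0.    0.89  0.21]
push T [0.5288 0.1393 0.0205] d [ 0.0019  0.0091 -0.    ] rot [ 0.14  0.02 -0.16] cradle pos [-0.0005 -0.0902  0.0205]
```

move_arm(linear=[[0.0005, 0.002, 0], [0.0003, 0.002, 0], [0.0003, 0.002, 0]], twist=[[0, 0, 0], [0, 0, 0], [0, 0, 0]])

```text
time: 17.68
eef_pos: [0.5278, 0.1356, 0.0206]
tcp_rot: [0.757, 0.653, -0.002, 0.001]
contact_force: [-0.9, -4.1, 1.8]
opening: 0.002
```

```bash
python3 -c "
from h import *
s=st();pdelta(-.081,.0205)
"
```

```text
t 17.68 p [0.5278 0.1356 0.0206] ydir deg -8.48 M
 [[ 1.475e-01  9.891e-01 -1.300e-03]
 [ 9.890e-01 -1.475e-01 -4.900e-03]
 [-5.000e-03 -5.000e-04 -1.000e+00]] F [-0.9 -4.1  1.8] open 0.002 q [ 0.07  0.24  2.01 -0.01  0.89  0.22]
push T [0.5288 0.1393 0.0205] d [ 0.0011  0.0038 -0.0001] rot [ 0.28 -0.07 -0.22] cradle pos [-0.0005 -0.0849  0.0206]
```

move_arm(linear=[[0.0003, 0.0015, 0], [0.0002, 0.0015, 0]], twist=[[0.2, 0, -0.1], [0, 0, 0]])

```text
time: 17.85
eef_pos: [0.5279, 0.1369, 0.0205]
tcp_rot: [0.757, 0.654, -0.003, 0.001]
contact_force: [-2.8, -14.3, 3.9]
opening: 0.0
```

```bash
python3 -c "
from h import *
s=st();pdelta(-.081,.0205); sect(cam('side'))
"
```

```text
t 17.85 p [0.5279 0.1369 0.0205] ydir deg -8.39 M
 [[ 0.1458  0.9893 -0.0031]
 [ 0.9893 -0.1458 -0.0061]
 [-0.0064 -0.0022 -1.    ]] F [ -2.8 -14.3   3.9] open 0.0 q [ 0.07  0.24  2.01 -0.01  0.89  0.22]
push T [0.5288 0.1393 0.0205] d [ 0.0009  0.0024 -0.    ] rot [ 0.35 -0.18 -0.31] cradle pos [-0.0006 -0.0835  0.0205]
foot 15
leg 121 mean 8.85 slopes deg [-0.17  1.59] y range [-0.0984 -0.0979  0.0662  0.0664]
```

move_arm(linear=[[0.0002, 0.0015, 0]], twist=[[0, 0, 0]])

```text
time: 17.98
eef_pos: [0.5278, 0.1366, 0.0206]
tcp_rot: [0.756, 0.654, -0.005, 0.002]
contact_force: [-1.6, -9.1, 1.2]
opening: 0.001
```

```bash
python3 -c "
from h import *
s=st();pdelta(-.081,.0205)
"
```

```text
t 17.98 p [0.5278 0.1366 0.0206] ydir deg -8.25 M
 [[ 0.1434  0.9897 -0.0045]
 [ 0.9896 -0.1434 -0.0098]
 [-0.0103 -0.0031 -0.9999]] F [-1.6 -9.1  1.2] open 0.001 q [ 0.07  0.24  2.01 -0.01  0.89  0.22]
push T [0.5288 0.1393 0.0205] d [ 0.001   0.0027 -0.0001] rot [ 0.56 -0.26 -0.45] cradle pos [-0.0006 -0.0838  0.0206]
```

It's blocked at about 10–14 N, so the sections are on the stop. I'll back off, move clear and inspect.

move_arm(linear=[[-0.001, -0.008, 0], [-0.003, -0.02, 0], [-0.003, -0.02, 0], [0, 0, 0.03], [0, 0, 0.04], [0, -0.02, 0.04], [0, -0.04, 0.04], [0, -0.04, 0.02], [0, -0.04, 0], [0, -0.04, 0], [0, -0.04, 0], [0, -0.03, 0], [0, 0, 0]], twist=[[0, 0, 0], [0, 0, 0], [0, 0, 0], [0, 0, 0], [0, 0, 0], [0, 0, 0], [0, 0, 0], [0, 0, 0], [0, 0, 0], [0, 0, 0], [0, 0, 0], [0, 0, 0], [0, 0, 0]])

```text
time: 19.07
eef_pos: [0.5211, -0.1548, 0.1888]
tcp_rot: [0.757, 0.653, 0.008, 0.003]
contact_force: [0.4, -0.4, 0.2]
opening: -0.0
```

```bash
python3 -c "
from h import *
import pickle
s=st()
for n,b in(('top',[90,110,230,220]),('side',[150,90,290,200])):
  c=cam(n); sect(c); pickle.dump(c,open(n+'13.pkl','wb'))
  cv2.imwrite('pics/%s13.png'%n,cv2.resize(c['img'][b[1]:b[3],b[0]:b[2]],(760,597),interpolation=cv2.INTER_CUBIC))
"
```

```text
t 19.07 p [ 0.5211 -0.1548  0.1888] ydir deg -8.39 M
 [[ 0.1459  0.9892  0.016 ]
 [ 0.9893 -0.146   0.0052]
 [ 0.0075  0.0151 -0.9999]] F [ 0.4 -0.4  0.2] open -0.0 q [-0.48  0.    1.93  0.01  1.2  -0.34]
foot 510 mean 8.15 slopes deg [-0.35  0.04] y range [-0.0703 -0.0692  0.0664  0.0674]
leg 617 mean 7.93 slopes deg [0.09 0.19] y range [-0.0699 -0.0689  0.0663  0.068 ]
foot 251 mean 6.44 slopes deg [-0.74  0.46] y range [-0.0753 -0.0738  0.0665  0.068 ]
leg 187 mean 8.66 slopes deg [0.52 0.27] y range [-0.078  -0.0749  0.0658  0.0675]
```

View pics/side13.png

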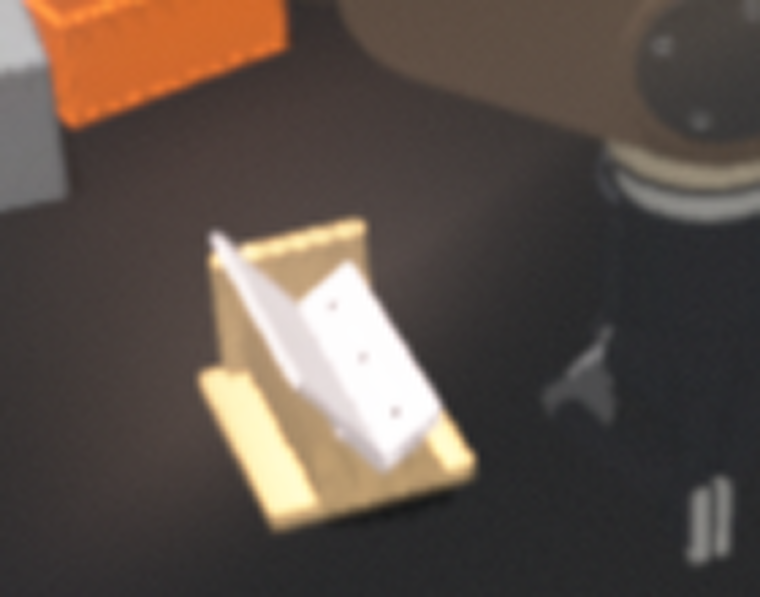

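View pics/top13.png

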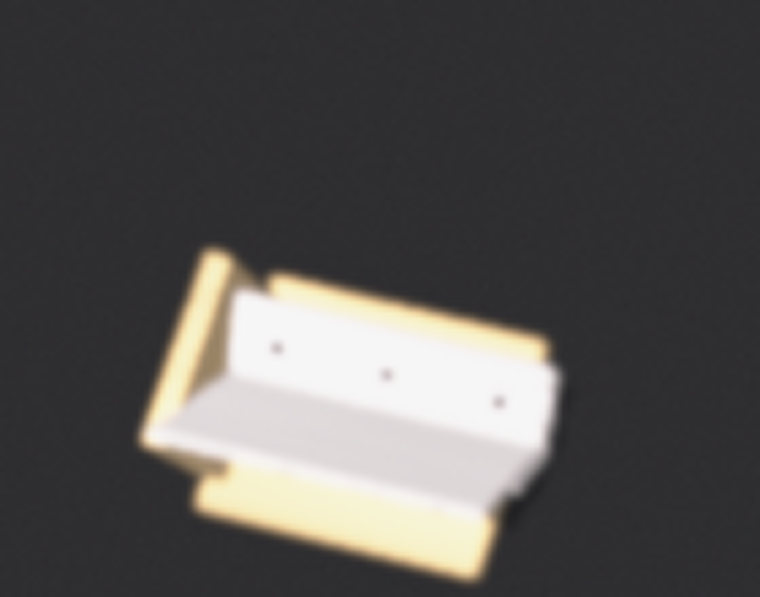

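```bash
python3 -c "
from h import *
import pickle
RG=CR*R.from_euler('y',-35,degrees=True)
for n,b in(('top',[160,160,205,215]),('side',[185,130,240,185])):
  c=pickle.load(open(n+'13.pkl','rb')); f=10
  im=cv2.resize(c['img'][b[1]:b[3],b[0]:b[2]],None,fx=f,fy=f,interpolation=cv2.INTER_CUBIC)
  im2=im.copy()
  for pts,col in(([(0,0),(.04,0),(.04,.004),(.004,.004),(.004,.04),(0,.04),(0,0)],(0,0,255)),([(.004,.004),(.044,.004),(.044,.008),(.008,.008),(.008,.079),(.004,.079),(.004,.004)],(0,160,0))):
    W=CO+CR.apply([0,0,.035])+RG.apply([(x,-.07,z) for x,z in pts])
    p=((proj(c,W)-b[:2]+.5)*f).astype(int); cv2.polylines(im2,[p.reshape(-1,1,2)],False,col,1)
  cv2.imwrite('pics/%s14.png'%n,np.hstack([im,im2])[:,:800] if im.shape[1]*2<=800 else cv2.resize(np.hstack([im,im2]),(800,int(800*im.shape[0]/im.shape[1]/2))))
"
```

```text
(no output)
```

View pics/side14.png

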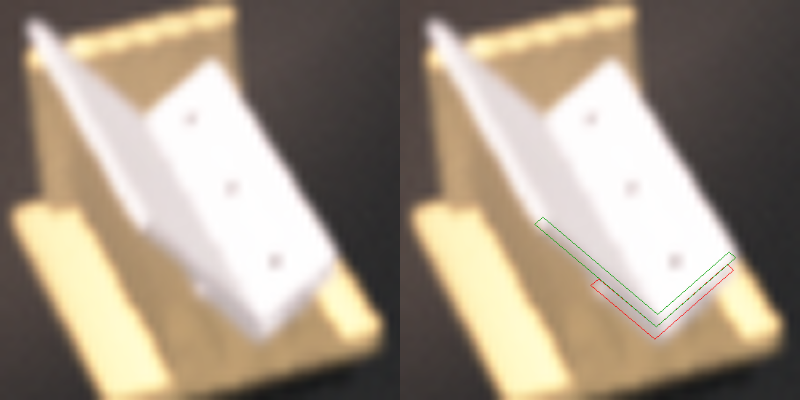

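View pics/top14.png

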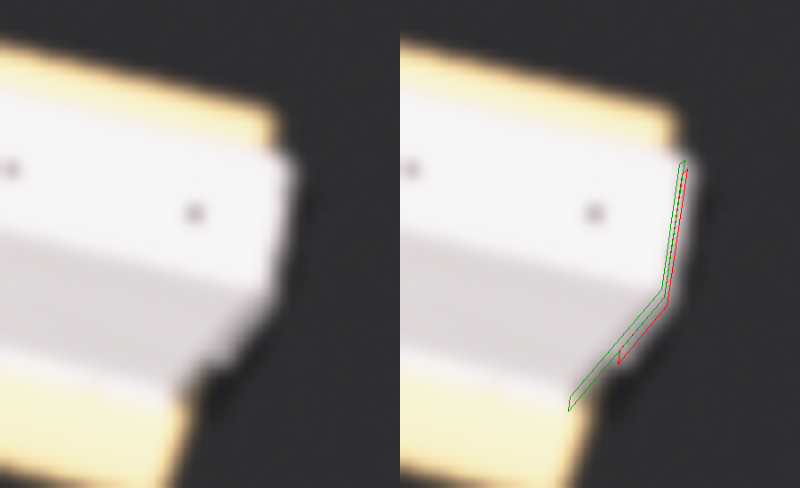

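```bash
cat > prof.py <<'E'
from h import *
import pickle
RG=CR*R.from_euler('y',-35,degrees=True)
def prof(c,f,ys):
    W=np.array([f(y) for y in ys]); p=proj(c,W); g=cv2.cvtColor(c['img'],cv2.COLOR_BGR2GRAY).astype(np.float32)
    return cv2.remap(g,p[:,0].astype(np.float32).reshape(1,-1),p[:,1].astype(np.float32).reshape(1,-1),cv2.INTER_LINEAR).ravel()
def edge(ys,v,hi=None):
    lo=np.median(v[:6]); hi=np.median(v[-6:]) if hi is None else hi; t=(lo+hi)/2; i=np.argmax(v>t); return ys[i-1]+(t-v[i-1])/(v[i]-v[i-1])*(ys[1]-ys[0])
if __name__=='__main__':
  for n,fn in(('top','top13'),('side','side13'),):
    c=pickle.load(open(fn+'.pkl','rb')); print(n)
    ys=np.arange(-.09,-.05,.0005)
    G=lambda x,z: (lambda y: CO+CR.apply([0,0,.035])+RG.apply([x,y,z]))
    for x in(.015,.02,.025,.03,.035): v=prof(c,G(x,0),ys); print(' guard foot edge x',x,edge(ys,v).round(4))
    for z in(.018,.024,.03,.036): v=prof(c,G(0,z),ys); print(' guard leg edge z',z,edge(ys,v).round(4))
    for z in(.05,.06,.07): v=prof(c,G(.004,z),ys); print(' bracket leg edge z',z,edge(ys,v).round(4))
    yb=np.arange(-.07,-.035,.0005)
    for x in(-.052,-.047,-.042,-.036,.048,.052): v=prof(c,lambda y:CO+CR.apply([x,y,.01]),yb); print(' base top edge (-.05) x',x,edge(yb,v).round(4))
    print(prof(c,G(.025,0),ys).round(0)[::3]); print(prof(c,G(0,.03),ys).round(0)[::3])
E
python3 prof.py
```

```text
top
 guard foot edge x 0.015 -0.0709
 guard foot edge x 0.02 -0.0716
 guard foot edge x 0.025 -0.0716
 guard foot edge x 0.03 -0.0714
 guard foot edge x 0.035 -0.0712
 guard leg edge z 0.018 -0.0698
 guard leg edge z 0.024 -0.0698
 guard leg edge z 0.03 -0.0702
 guard leg edge z 0.036 -0.0704
 bracket leg edge z 0.05 -0.07
 bracket leg edge z 0.06 -0.0698
 bracket leg edge z 0.07 -0.0711
 base top edge (-.05) x -0.052 -0.0516
 base top edge (-.05) x -0.047 -0.0519
 base top edge (-.05) x -0.042 -0.0521
 base top edge (-.05) x -0.036 -0.0523
 base top edge (-.05) x 0.048 -0.0534
 base top edge (-.05) x 0.052 -0.0517
[ 46.  46.  46.  47.  47.  47.  46.  45.  44.  48.  57.  93. 131. 180.
 213. 237. 242. 245. 246. 246. 246. 246. 246. 246. 245. 244. 241.]
[ 47.  47.  47.  47.  46.  46.  45.  42.  39.  41.  52.  69.  98. 127.
 155. 171. 185. 196. 206. 213. 216. 218. 218. 218. 218. 218. 218.]
side
 guard foot edge x 0.015 -0.0702
 guard foot edge x 0.02 -0.0695
 guard foot edge x 0.025 -0.0688
 guard foot edge x 0.03 -0.0653
 guard foot edge x 0.035 -0.062
 guard leg edge z 0.018 -0.0618
 guard leg edge z 0.024 -0.0654
 guard leg edge z 0.03 -0.0724
 guard leg edge z 0.036 -0.0776
 bracket leg edge z 0.05 -0.0573
 bracket leg edge z 0.06 -0.0622
 bracket leg edge z 0.07 -0.0647
 base top edge (-.05) x -0.052 -0.0604
 base top edge (-.05) x -0.047 -0.0599
 base top edge (-.05) x -0.042 -0.0602
 base top edge (-.05) x -0.036 -0.0601
 base top edge (-.05) x 0.048 -0.0603
 base top edge (-.05) x 0.052 -0.0582
[160. 160. 161. 161. 160. 162. 164. 167. 170. 173. 178. 183. 191. 198.
 206. 216. 227. 237. 244. 249. 252. 253. 254. 254. 253. 253. 252.]
[159. 159. 159. 159. 160. 160. 160. 162. 162. 163. 166. 169. 172. 176.
 180. 186. 191. 195. 200. 201. 194. 188. 184. 183. 182. 182. 183.]
```

By the top view both near ends are within about 1.5 mm of home. To make sure the guard is home, I'll push once more, gently, at x=+10 mm where the guard's own end face lies at finger height.

```bash
python3 -c "
from h import *
pdelta(-.12,.1,.010)"
```

```text
push T [0.5328 0.0993 0.1   ] d [ 0.0122  0.2502 -0.0881] rot [-0.45  0.8  -0.44] cradle pos [ 0.0358 -0.3692  0.1881]
```

move_arm(linear=[[0.0015, 0.03, 0], [0.0015, 0.03, 0], [0.0015, 0.03, 0], [0.0015, 0.03, 0], [0.0015, 0.03, 0], [0.0015, 0.03, 0], [0.0015, 0.03, -0.01], [0.0015, 0.025, -0.02], [0, 0.012, -0.025], [0, 0, -0.025], [0, 0, -0.01], [0, 0, 0], [0, 0, 0]], twist=[[-0.4, 0.8, -0.4], [0, 0, 0], [0, 0, 0], [0, 0, 0], [0, 0, 0], [0, 0, 0], [0, 0, 0], [0, 0, 0], [0, 0, 0], [0, 0, 0], [0, 0, 0], [0, 0, 0], [0, 0, 0]])

```text
time: 20.25
eef_pos: [0.5246, 0.1315, 0.0943]
tcp_rot: [0.753, 0.658, 0.008, -0.006]
contact_force: [0.7, -0.3, -0.0]
opening: -0.0
```

```bash
python3 -c "
from h import *
st();pdelta(-.115,.0215,.010)"
```

```text
t 20.25 p [0.5246 0.1315 0.0943] ydir deg -7.72 M
 [[ 1.343e-01  9.909e-01  3.400e-03]
 [ 9.907e-01 -1.343e-01  1.940e-02]
 [ 1.970e-02  8.000e-04 -9.998e-01]] F [ 0.7 -0.3 -0. ] open -0.0 q [0.05 0.11 2.   0.02 1.02 0.17]
push T [0.5336 0.1042 0.0215] d [ 0.009  -0.0273 -0.0728] rot [-1.11  0.21 -0.98] cradle pos [-0.003  -0.0894  0.0943]
```

move_arm(linear=[[0.005, -0.016, 0], [0.004, -0.013, 0], [0, 0, 0], [0, 0, -0.02], [0, 0, -0.025], [0, 0, -0.015], [0, 0, 0], [0, 0, 0]], twist=[[-0.5, 0.2, -0.5], [-0.5, 0, -0.5], [0, 0, 0], [0, 0, 0], [0, 0, 0], [0, 0, 0], [0, 0, 0], [0, 0, 0]])

```text
time: 20.92
eef_pos: [0.544, 0.095, 0.0444]
tcp_rot: [0.762, 0.647, 0.008, 0.007]
contact_force: [-0.9, -0.8, -1.1]
opening: -0.002
```

```bash
python3 -c "
from h import *
st();pdelta(-.115,.0215,.010)"
```

```text
t 20.92 p [0.544  0.095  0.0444] ydir deg -9.37 M
 [[ 1.627e-01  9.864e-01  2.160e-02]
 [ 9.867e-01 -1.627e-01  7.000e-04]
 [ 4.200e-03  2.120e-02 -9.998e-01]] F [-0.9 -0.8 -1.1] open -0.002 q [-0.01  0.2   2.01  0.    0.91  0.15]
push T [0.5336 0.1042 0.0215] d [-0.0105  0.0092 -0.0229] rot [-0.05  1.24  0.66] cradle pos [ 0.0217 -0.1225  0.0444]
```

move_arm(linear=[[-0.006, 0.002, -0.008], [-0.005, 0.002, -0.008], [0, 0, -0.006], [0, 0, 0], [0, 0, 0]], twist=[[0, 0.6, 0.3], [0, 0.5, 0.3], [0, 0, 0], [0, 0, 0], [0, 0, 0]])

```text
time: 21.33
eef_pos: [0.5353, 0.0985, 0.0252]
tcp_rot: [0.759, 0.651, 0.003, 0.002]
contact_force: [-0.1, -0.8, -0.5]
opening: 0.001
```

```bash
python3 -c "
from h import *
st();pdelta(-.090,.021,.010)"
```

```text
t 21.33 p [0.5353 0.0985 0.0252] ydir deg -8.82 M
 [[ 0.1533  0.9882  0.0081]
 [ 0.9882 -0.1533  0.001 ]
 [ 0.0023  0.0078 -1.    ]] F [-0.1 -0.8 -0.5] open 0.001 q [-0.01  0.23  2.02  0.    0.89  0.15]
push T [0.5374 0.1289 0.021 ] d [ 0.0021  0.0304 -0.0042] rot [-0.06  0.46  0.12] cradle pos [ 0.0126 -0.1204  0.0252]
```

move_arm(linear=[[-0.001, 0.006, -0.002], [0, 0.006, -0.002], [0, 0.006, 0], [0, 0.004, 0], [0, 0.002, 0], [0, 0, 0]], twist=[[0, 0.4, 0], [0, 0, 0], [0, 0, 0], [0, 0, 0], [0, 0, 0], [0, 0, 0]])

```text
time: 21.83
eef_pos: [0.5351, 0.126, 0.0219]
tcp_rot: [0.759, 0.651, 0.001, 0.0]
contact_force: [-0.4, -1.5, 0.5]
opening: 0.003
```

```bash
python3 -c "
from h import *
st();pdelta(-.083,.021,.010)"
```

```text
t 21.83 p [0.5351 0.126  0.0219] ydir deg -8.76 M
 [[ 0.1522  0.9883  0.0025]
 [ 0.9883 -0.1522  0.0014]
 [ 0.0017  0.0023 -1.    ]] F [-0.4 -1.5  0.5] open 0.003 q [0.05 0.24 2.01 0.   0.89 0.2 ]
push T [0.5384 0.1358 0.021 ] d [ 0.0034  0.0099 -0.0009] rot [-0.08  0.14  0.06] cradle pos [ 0.0082 -0.0933  0.0219]
```

move_arm(linear=[[0.0006, 0.002, 0], [0.0006, 0.002, 0], [0.0005, 0.002, 0]], twist=[[0, 0, 0], [0, 0, 0], [0, 0, 0]])

```text
time: 22.08
eef_pos: [0.537, 0.1326, 0.0221]
tcp_rot: [0.759, 0.651, 0.001, 0.0]
contact_force: [-0.5, -0.3, 0.2]
opening: 0.001
```

```bash
python3 -c "
from h import *
st();pdelta(-.083,.021,.010)"
```

```text
t 22.08 p [0.537  0.1326 0.0221] ydir deg -8.74 M
 [[ 0.1519  0.9884  0.0029]
 [ 0.9884 -0.1519  0.0012]
 [ 0.0017  0.0027 -1.    ]] F [-0.5 -0.3  0.2] open 0.001 q [0.06 0.25 2.   0.   0.89 0.21]
push T [0.5384 0.1358 0.021 ] d [ 0.0015  0.0033 -0.0011] rot [-0.07  0.17  0.04] cradle pos [ 0.009  -0.0865  0.0221]
```

move_arm(linear=[[0.0003, 0.0015, 0], [0.0003, 0.0015, 0]], twist=[[0, 0, 0], [0, 0, 0]])

```text
time: 22.25
eef_pos: [0.5378, 0.1358, 0.0222]
tcp_rot: [0.759, 0.651, 0.002, 0.001]
contact_force: [-0.4, -1.1, -1.3]
opening: 0.001
```

```bash
python3 -c "
from h import *
st();pdelta(-.083,.021,.010)"
```

```text
t 22.25 p [0.5378 0.1358 0.0222] ydir deg -8.75 M
 [[ 0.1521  0.9884  0.0031]
 [ 0.9884 -0.1521  0.0011]
 [ 0.0016  0.0029 -1.    ]] F [-0.4 -1.1 -1.3] open 0.001 q [0.06 0.25 1.99 0.   0.89 0.22]
push T [0.5384 0.1358 0.021 ] d [ 0.0006  0.     -0.0012] rot [-0.07  0.18  0.05] cradle pos [ 0.0094 -0.0831  0.0222]
```

move_arm(linear=[[0.0002, 0.0015, 0]], twist=[[0, 0, 0]])

```text
time: 22.33
eef_pos: [0.5379, 0.1365, 0.0222]
tcp_rot: [0.759, 0.651, 0.001, 0.001]
contact_force: [0.3, -5.5, 0.7]
opening: -0.001
```

```bash
python3 -c "
from h import *
st();pdelta(-.083,.021,.010)"
```

```text
t 22.33 p [0.5379 0.1365 0.0222] ydir deg -8.69 M
 [[ 1.511e-01  9.885e-01  2.400e-03]
 [ 9.885e-01 -1.511e-01 -1.100e-03]
 [-7.000e-04  2.500e-03 -1.000e+00]] F [ 0.3 -5.5  0.7] open -0.001 q [ 0.07  0.25  1.99 -0.    0.89  0.22]
push T [0.5384 0.1358 0.021 ] d [ 0.0005 -0.0006 -0.0012] rot [ 0.06  0.14 -0.01] cradle pos [ 0.0094 -0.0825  0.0222]
```

move_arm(linear=[[0.0002, 0.0015, 0], [0.0002, 0.0012, 0]], twist=[[0, 0, 0], [0, 0, 0]])

```text
time: 22.5
eef_pos: [0.5379, 0.1365, 0.0221]
tcp_rot: [0.758, 0.652, -0.002, 0.003]
contact_force: [-1.9, -4.6, 1.8]
opening: 0.003
```

```bash
python3 -c "
from h import *
st();pdelta(-.083,.021,.010)"
```

```text
t 22.5 p [0.5379 0.1365 0.0221] ydir deg -8.57 M
 [[ 1.490e-01  9.888e-01  3.000e-04]
 [ 9.888e-01 -1.490e-01 -7.200e-03]
 [-7.100e-03  1.300e-03 -1.000e+00]] F [-1.9 -4.6  1.8] open 0.003 q [ 0.07  0.26  1.99 -0.01  0.9   0.22]
push T [0.5384 0.1358 0.021 ] d [ 0.0005 -0.0007 -0.0011] rot [ 0.41  0.02 -0.13] cradle pos [ 0.0094 -0.0824  0.0221]
```

move_arm(linear=[[0.0004, 0.0025, 0]], twist=[[0.3, 0, 0]])

```text
time: 22.58
eef_pos: [0.5379, 0.1367, 0.0221]
tcp_rot: [0.757, 0.653, -0.003, 0.002]
contact_force: [-2.5, -11.7, 2.9]
opening: -0.004
```

```bash
python3 -c "
from h import *
st();pdelta(-.083,.021,.010)"
```

```text
t 22.58 p [0.5379 0.1367 0.0221] ydir deg -8.46 M
 [[ 1.471e-01  9.891e-01 -1.600e-03]
 [ 9.891e-01 -1.471e-01 -7.200e-03]
 [-7.400e-03 -5.000e-04 -1.000e+00]] F [ -2.5 -11.7   2.9] open -0.004 q [ 0.07  0.26  1.99 -0.01  0.9   0.22]
push T [0.5384 0.1358 0.021 ] d [ 0.0005 -0.0008 -0.0011] rot [ 0.41 -0.09 -0.24] cradle pos [ 0.0094 -0.0823  0.0221]
```

It's firmly on the stop at about 12 N with no further travel. I'll back off and do the final check.

move_arm(linear=[[-0.001, -0.008, 0], [-0.003, -0.02, 0], [-0.003, -0.02, 0], [0, 0, 0.03], [0, 0, 0.04], [0, -0.02, 0.04], [0, -0.04, 0.04], [0, -0.04, 0.02], [0, -0.04, 0], [0, -0.04, 0], [0, -0.04, 0], [0, 0, 0], [0, 0, 0]], twist=[[0, 0, 0], [0, 0, 0], [0, 0, 0], [0, 0, 0], [0, 0, 0], [0, 0, 0], [0, 0, 0], [0, 0, 0], [0, 0, 0], [0, 0, 0], [0, 0, 0], [0, 0, 0], [0, 0, 0]])

```text
time: 23.67
eef_pos: [0.5277, -0.1299, 0.1888]
tcp_rot: [0.758, 0.652, 0.001, 0.004]
contact_force: [0.4, 0.9, 0.3]
opening: 0.006
```

```bash
python3 -c "
from h import *
import pickle
s=st()
for n,b in(('top',[90,110,230,220]),('side',[150,90,290,200])):
  c=cam(n); sect(c); pickle.dump(c,open(n+'15.pkl','wb'))
  cv2.imwrite('pics/%s15.png'%n,cv2.resize(c['img'],(800,600),interpolation=cv2.INTER_CUBIC))
"; sed -i "s/top13/top15/;s/side13/side15/" prof.py; python3 prof.py | head -13
```

```text
t 23.67 p [ 0.5277 -0.1299  0.1888] ydir deg -8.57 M
 [[ 0.149   0.9888  0.007 ]
 [ 0.9888 -0.149  -0.0044]
 [-0.0033  0.0075 -1.    ]] F [0.4 0.9 0.3] open 0.006 q [-0.43  0.01  1.92 -0.    1.2  -0.28]
foot 505 mean 8.15 slopes deg [0.03 0.05] y range [-0.0697 -0.0685  0.0663  0.0674]
leg 628 mean 7.97 slopes deg [0.07 0.04] y range [-0.0706 -0.0688  0.0665  0.068 ]
foot 251 mean 6.16 slopes deg [-0.07  0.39] y range [-0.076  -0.0737  0.0661  0.0673]
leg 191 mean 8.57 slopes deg [0.78 0.32] y range [-0.0794 -0.0742  0.0671  0.0673]
top
 guard foot edge x 0.015 -0.0705
 guard foot edge x 0.02 -0.071
 guard foot edge x 0.025 -0.0712
 guard foot edge x 0.03 -0.0709
 guard foot edge x 0.035 -0.0707
 guard leg edge z 0.018 -0.0693
 guard leg edge z 0.024 -0.0694
 guard leg edge z 0.03 -0.0695
 guard leg edge z 0.036 -0.069
 bracket leg edge z 0.05 -0.0698
 bracket leg edge z 0.06 -0.0698
 bracket leg edge z 0.07 -0.0712
```

View pics/top15.png

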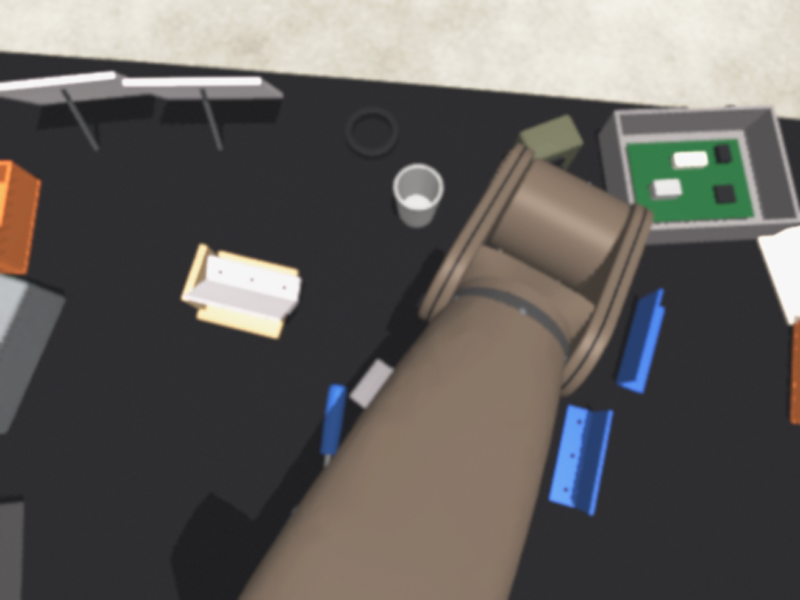

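View pics/side15.png

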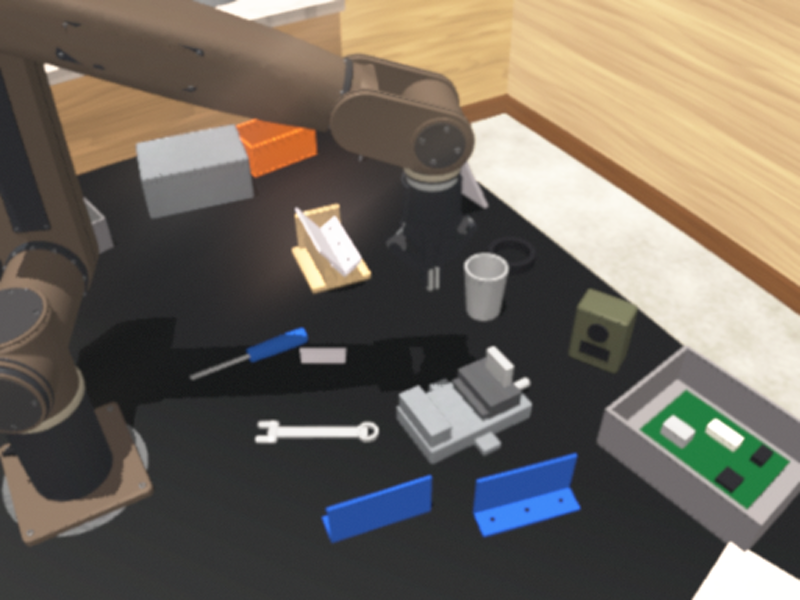

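The top view shows the bracket nested in the guard against the stop, around (245,285) px. The cup (415,195) and offcut (372,383) haven't moved, and the arm is clear of everything, so I'm handing it in.

```bash
python3 -c "
from plant import *
print(sign_off())"
```

```text
the job is handed in; nothing more can be done
None
```

I opened the jaw about 27 mm and lifted the bracket out. I nested it in the guard with its tall leg on the robot side, then pushed both sections onto the end stop in two gentle pushes. Force readings during the pushes stayed at or below about 14 N. I handed the job in after about 24 s with the arm clear; no verdict was reported.

**Nesting:** the last top view puts the bracket's inner faces within 0.2 mm of where they should be, with tilts of 0.1° or less.

**Bystanders:** the cup and offcut look unmoved in the last pictures.

**Checks that disagreed or were rough:**
- **Fingertips:** they measured about 30 mm farther back than the quoted `tips_ahead` of 0.008 m, so I worked from the measured position throughout.
- **Side camera:** it read the bracket's foot about 2 mm lower than the top camera did, and its edge measurements along the length were too poor to use. I relied on the top camera.
- **Flushness at the stop:** the near ends measured between -69 and -71 mm, where home is -70 mm, so both are flush only to about ±1 mm. The same method read the cradle base's edge about 2 mm off.

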